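Change the cartridges under the deck clamp

TASK

Open the loading station's clamp by turning the red-winged knob under its deck all the way, and clear the spent red-topped cartridges from the deck into the yellow basin. Pick every fresh green-topped cartridge out of the crate and stand each in a bay of its own, upright, lengthwise and squared flush against that bay's back and side fences, then turn the knob all the way back to shut the clamp over them. Work the clamp bar by the knob alone, never by pushing it, leave the other parts in the crate and do not disturb the things standing about the table.

Things in the scene. Friction and masses are not known exactly. Their poses are not given: they have to be found in the camera images.
- deck: loading station: level metal deck on a white housing; origin on the table under its middle, x from the near (robot) edge to the back, y to the left, z up. Deck plate: x -98 to +100 mm, y -120 to +120 mm, underside 100 mm and top 112 mm above the table; the space under it is free from its near edge back to x = +15 mm
- fence (a point): lime fences on the deck, 8 mm high. This point: middle of the back fence's near face, deck x = +80 mm, 4 mm above the deck. Three side fences, 6 mm thick, run from deck x = +24 mm to the back fence; their right faces are at deck y = -57, +19 and +95 mm. The bays lie to the right of each side fence, 70 mm wide
- jaw: steel clamp bar across the deck (214 mm along y), driven by the knob, 36 mm per rad; 10 to 48 mm above the deck; origin in its middle, 10 mm above the deck, at deck x = +12 mm shut, -28 mm fully open. 12 mm thick (x -6 to +6 mm); a lip along its top reaches to x = +14 mm, 6 mm over the tops of cartridges in the bays when shut, so they go in and out only when it is open
- knob (a joint): clamp knob under the deck's near edge, upright axis; rad: 0 = clamp shut, 1.1 = fully open (end stop), growing counterclockwise seen from above; stiff (0.4 N m), stays where it is left. Black 48 mm disc under the deck, with a red wing 14 mm thick, 65 to 91 mm above the table, reaching 78 mm from the axis and out past the deck's near edge
- knob_axis (a point): on the knob's axis, 78 mm above the table, at deck x = -80 mm, y = 0. Seen from it, in the deck frame, the wing points towards -x, turned 0.55 rad towards +y when shut and 0.55 rad towards -y when fully open
- knob_wing (a point): middle of the knob's red wing where it can be pinched from above, 60 mm from the axis, 78 mm above the table (half-way up the wing)
- crate: open grey parts crate, 220 (x) x 290 (y) x 26 mm, walls and floor 5 mm; origin under its middle, x and y along its sides
- basin: open yellow waste basin, 200 (x) x 150 (y) x 50 mm, walls and floor 5 mm; origin under its middle
- bay1 (a point): bay 1 on the deck (right): where the centre of a cartridge lies that stands flush against the back fence and that bay's side fence, its length along the deck's x; 20 mm above the deck top
- bay2 (a point): bay 2 on the deck (middle): where the centre of a cartridge lies that stands flush against the back fence and that bay's side fence, its length along the deck's x; 20 mm above the deck top
- bay3 (a point): bay 3 on the deck (left): where the centre of a cartridge lies that stands flush against the back fence and that bay's side fence, its length along the deck's x; 20 mm above the deck top
- fresh1_center (a point): fresh cartridge: white block with a bright green top, 60 mm long (its x), 38 mm wide (its y), 40 mm tall (z up), heavier at the foot, 80 to 170 g; point at its centre, 20 mm above its foot; starts upright in the crate; one of the three may be absent
- fresh2_center (a point): fresh cartridge: white block with a bright green top, 60 mm long (its x), 38 mm wide (its y), 40 mm tall (z up), heavier at the foot, 80 to 170 g; point at its centre, 20 mm above its foot; starts upright in the crate; one of the three may be absent
- fresh3_center (a point): fresh cartridge: white block with a bright green top, 60 mm long (its x), 38 mm wide (its y), 40 mm tall (z up), heavier at the foot, 80 to 170 g; point at its centre, 20 mm above its foot; starts upright in the crate; one of the three may be absent
- spent1_center (a point): spent cartridge: white block with a red top, 60 mm long (its x), 38 mm wide (its y), 40 mm tall (z up), heavier at the foot, 80 to 170 g; point at its centre, 20 mm above its foot; starts upright in a bay under the shut clamp; two or three are present
- spent2_center (a point): spent cartridge: white block with a red top, 60 mm long (its x), 38 mm wide (its y), 40 mm tall (z up), heavier at the foot, 80 to 170 g; point at its centre, 20 mm above its foot; starts upright in a bay under the shut clamp; two or three are present
- spent3_center (a point): spent cartridge: white block with a red top, 60 mm long (its x), 38 mm wide (its y), 40 mm tall (z up), heavier at the foot, 80 to 170 g; point at its centre, 20 mm above its foot; starts upright in a bay under the shut clamp; two or three are present
- blue1_center (a point): cartridge of another kind in the crate: white block with a blue top, 60 mm long (its x), 38 mm wide (its y), 40 mm tall (z up), heavier at the foot, 80 to 170 g; point at its centre, 20 mm above its foot
- blue2_center (a point): cartridge of another kind in the crate: white block with a blue top, 60 mm long (its x), 38 mm wide (its y), 40 mm tall (z up), heavier at the foot, 80 to 170 g; point at its centre, 20 mm above its foot
- vial_center (a point): small amber bottle standing in the crate, 28 mm across, 55 mm tall; point 27 mm above its foot
- flask: clear bottle with a blue cap, 64 mm across, 150 mm tall, standing on the table, not part of the job; origin under its middle
- jar: white jar, 60 mm across, 80 mm tall, standing on the table, not part of the job; origin under its middle
- cup: steel cup, 70 mm across, 70 mm tall, standing on the table, not part of the job; origin under its middle
- fitting: blue and white plastic fitting, 40 mm across, 42 mm tall, standing on the table, not part of the job; origin under its middle

How it is judged:
By the outcome, as a careful person would: the job done as asked, in the order asked, and still so for the second after the job is handed in, with the robot touching nothing.
Of fresh1, fresh2, fresh3 only 2 to 3 are there at a start; the rules pass over those that are not, and their reading is None.
Of spent1, spent2, spent3 only 2 to 3 are there at a start; the rules pass over those that are not, and their reading is None.
At some moment in a run one of fresh1, fresh2, fresh3 may be knocked a few centimetres aside while the robot is not near it.
Once in a run the grip may slacken for a moment while it holds something.
It also fails if it takes over 210 s, if anything falls off the work surface, if the arm or the gripper's body presses on something with over 40 N, if the wrist force passes 120 N, or if a joint passes its speed limit or range.

ROBOT

A 7-joint arm with a two-finger parallel gripper is mounted at the origin on the work surface. World frame = base frame: x ahead of the robot, y to its left, z up, the work surface at z = 0. Lengths are in m, angles in degrees, forces in N, time in s.
With the tool pointing down it reaches from about 0.425 to 0.875 m from the base axis. Payload 4.7 kg.
Tool frame: the origin (TCP) lies between the finger pads; the fingertips stand env.finger_overhang ahead of it and the grasp point (between the pads) lies 5 mm behind it (env.finger_overhang is the distance from the TCP to the fingertips, in m); z points along the fingers, y is the line along which they close (so a half turn about z gives the same grasp; the last joint's range is limited). The gripper opens to 87 mm and grips with 3 to 60 N. Pads are 19 mm wide; open, the fingers measure 117 mm over their backs; the gripper's body (75 mm by 190 mm) begins 51 mm behind the grasp point.
Start: joints at [-70.239, 18.392, -4.016, 83.108, 1.295, 78.541, -3.26], TCP at [0.211, 0.615, 0.237] pointing down, gripper open.
Joint ranges: [-163.93, 163.93], [-17.29, 119.83], [-79.2, 71.16], [3.27, 140.29], [-89.18, 269.18], [5.43, 117.66], [-154.24, 154.24]. Speed limits (degrees/s): [147.25, 147.25, 180, 180, 180, 180, 180].

INTERFACE

Orientations are given as [roll, pitch, yaw] about the fixed x, y, z axes, in that order (R = Rz(yaw) Ry(pitch) Rx(roll)).
In Python, from cell import telemetry, eyes, env, models gives the robot as it stands. The module is installed in compiled form; this text tells all that it offers.
- The arm moves only by the tool drive_tool, never from a script. Its arguments are lists of equal length, an entry for each row: "angular": the turn, a rotation vector about the tool's x, y, z in rad, a list of three; "delta_pos": the shift along the tool's x, y, z in cm, a list of three; "gripper": the finger opening in cm, from 0 to 8.7. A call has 1 to 20 rows; each row shifts and turns the commanded pose from where the row before left it, along the tool's axes as they then stand; what a row does not reach is not made up. A row lasts 1/10 s, in which the tool goes at most 50 mm and 8.59 degrees, less where a joint would pass 70% of its speed; a pose out of reach is approached as far as the arm can. A call with a gripper value outside its range is refused whole. The fingers move at their own pace and stop on an object; "squeeze" is the grip in N (left out, the last holds). Time passes only in rows, so rows that do not move let the fingers close. It gives the time, the measured TCP pose, the force, the opening and the grip force at its end, in the units of the state.
- telemetry.get_obs(): the state, without advancing time (a new reading comes with each control period).
- eyes.read_camera(name): name is "scene" or "top"; returns a dict with "pixels" (400x640x3 uint8, red, green, blue), "mtx" (3x3 intrinsics, pixels), "D" ([k1, k2, p1, p2, k3] as OpenCV has them; the pictures are not rectified), "origin" and "orientation" of the camera in the world. Camera axes: x right, y down, z forward; pixel columns grow to the right and rows downward; lengths in m; the calibration is good to about 2 mm. A picture is of the moment at which its call begins. There is no depth.
- env.sign_off(): hands the job in; it is judged then, once.
Trained networks look in a picture, given as the dict that the camera call returned (one of the last four; its "shot" number tells which), for a name from the list of things; names that differ only in an ending like _2 or _b are one class to them, and where a whole thing is asked for, a point or a joint stands for the part that bears it (a point fixed in the world has none). Each returns a list of dicts, best first, with "p" (0 to 1); they miss things now and then, are a little off and sometimes report something else, mostly with a low value. They report only what shows in the picture. A call takes as long as a camera call.
- models.search_frame(picture, target): "centre" ([column, row] in pixels, amid what is visible of it).
- models.cut_out(picture, target): "pixels" (400x640 bool, what is visible of it) and "centre" ([column, row] in pixels, amid what is visible of it).
The state is a dict: "time_s": time; "qpos": joint angles; "joint_velocities": joint speeds; "effort": joint torques, N m; "tool_pos": TCP position; "tool_rot": TCP orientation; "force": force on the tool from outside, world axes, zero at the start; "wrist_torque": the same for the moment, N m; "grip_width": finger opening in m; "grasp_force": force on a finger pad.
Only numpy, scipy, OpenCV 4.12 (cv2) and the standard library are available. Lean on these libraries where they do the work, as an engineer would, in place of code of your own. Each camera call takes 0.05 s, during which the arm holds its last target. There are 200 camera calls.

## Working session

There is one attempt and no reset: what is moved stays moved. The work goes in short steps, Python scripts to look and compute and a tool call to move; the robot and the scene stay as the last step left them, time stands still between calls to the robot, and variables do not carry over. Pictures are saved under pics/ and viewed, at most 14 in all, crops included, and the job is handed in when it is done.

Besides the shell and the picture viewer there is one more tool, called after ">>>" as name(argument=value, ...), one argument or row to a line, values as JSON. drive_tool: Moves the arm, as the interface text tells. Its arguments: {"type":"object","properties":{"angular":{"type":"array","items":{"type":"array","items":{"type":"number"}}},"delta_pos":{"type":"array","items":{"type":"array","items":{"type":"number"}}},"gripper":{"type":"array","items":{"type":"number"}},"squeeze":{"type":"number"}},"required":["angular","delta_pos","gripper"]}

```bash
mkdir -p pics
cat > h.py <<'E'
from cell import telemetry, eyes, env, models
import numpy as np, cv2
from scipy.spatial.transform import Rotation as R
def shot(n,name=None):
    p=eyes.read_camera(n)
    if name: cv2.imwrite('pics/'+name,p['pixels'][:,:,::-1])
    return p
def RT(p):
    o=np.array(p['orientation'])
    Rm=o if o.shape==(3,3) else R.from_euler('xyz',o,degrees=True).as_matrix()
    return Rm,np.array(p['origin'])
def ray(p,px,z):
    u=cv2.undistortPoints(np.array(px,float).reshape(-1,1,2),np.array(p['mtx']),np.array(p['D'])).reshape(-1,2)
    Rm,o=RT(p); d=np.c_[u,np.ones(len(u))]@Rm.T
    return o+d*((z-o[2])/d[:,2])[:,None]
def proj(p,X):
    Rm,o=RT(p); c=(np.atleast_2d(X)-o)@Rm
    return cv2.projectPoints(c,np.zeros(3),np.zeros(3),np.array(p['mtx']),np.array(p['D']))[0].reshape(-1,2)
E
python3 - <<'E'
from h import *
for n in('scene','top'):
    p=shot(n,n+'0.png'); print(n,p['origin'],p['orientation'],p['mtx'],p['D'])
o=telemetry.get_obs(); print(o); print(env.finger_overhang)
E
```

```text
scene [ 1.01872294 -0.7611765   0.79983286] [-129.1268584     0.86475284   30.86820625] [[405.64303046   0.         318.78298581]
 [  0.         405.64303046 201.75673456]
 [  0.           0.           1.        ]] [-0.06933567  0.          0.          0.          0.        ]
top [ 0.35212352 -0.01390468  1.44183243] [-169.54383869   -1.00416687  -91.34968284] [[424.82989668   0.         319.36546155]
 [  0.         424.82989668 202.30967525]
 [  0.           0.           1.        ]] [-0.05712842  0.          0.          0.          0.        ]
{'time_s': 0.1, 'qpos': array([-70.24002733,  18.43518666,  -4.0174727 ,  83.16765301,
         1.2942701 ,  78.54057925,  -3.261505  ]), 'joint_velocities': array([-0.01149782, -0.08112091, -0.00452208, -0.23313351, -0.03404435,
        0.00560129, -0.05413688]), 'effort': array([-2.06326563e-04, -4.92567480e+01, -4.05678246e-01, -3.13400495e+01,
       -6.40712189e-02,  3.94926360e-02,  7.39153302e-05]), 'tool_pos': array([0.21097467, 0.61431333, 0.23556915]), 'tool_rot': array([-1.79901780e+02,  4.10168823e-03,  1.61049811e+02]), 'force': array([ 0.13936678, -0.266509  , -0.68770125]), 'wrist_torque': array([-0.0004124 ,  0.0148134 ,  0.01911962]), 'grasp_force': 0.0, 'grip_width': 0.0869990112950507}
0.014
```

View pics/scene0.png

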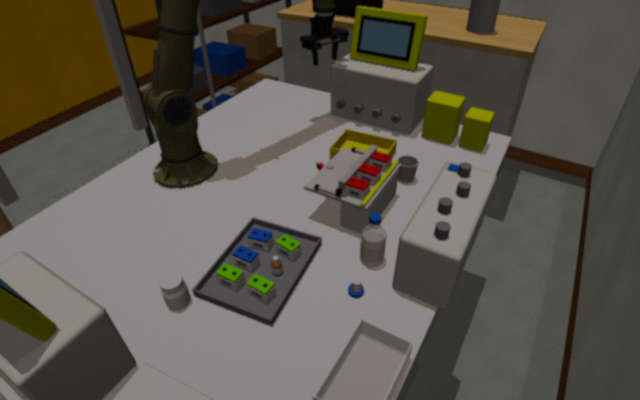

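View pics/top0.png

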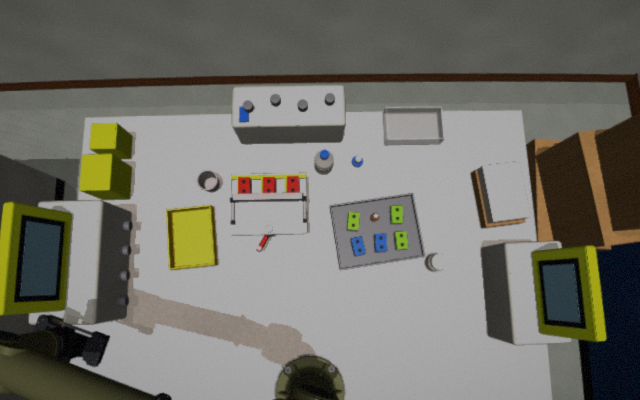

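Scene: three spent red-tops on the deck (top image ~(245..293,185)), three fresh green-tops in the crate at (354,221),(397,214),(401,240), two blue, vial at (375,216). Red wing at (265,239), basin (192,238).

```bash
cat >> h.py <<'E'
def blobs(p,col,z,amin=25):
    """saturated colour blobs -> world centre and long-axis yaw (deg) at height z"""
    h=cv2.cvtColor(p['pixels'],cv2.COLOR_RGB2HSV); H,S,V=[h[...,i].astype(int) for i in range(3)]
    m={'r':((H<8)|(H>172)),'g':(H>38)&(H<75),'b':(H>100)&(H<125),'y':(H>22)&(H<34)}[col]&(S>140)&(V>60)
    m=cv2.morphologyEx(m.astype(np.uint8),cv2.MORPH_CLOSE,np.ones((3,3)))
    out=[]
    for c in cv2.findContours(m,cv2.RETR_EXTERNAL,cv2.CHAIN_APPROX_NONE)[0]:
        if cv2.contourArea(c)<amin: continue
        w=ray(p,c.reshape(-1,2),z)[:,:2]
        r=cv2.minAreaRect((w*1000).astype(np.float32)); a=r[2]+(90 if r[1][0]<r[1][1] else 0)
        out.append((np.round(np.array(r[0])/1000,4),np.round(r[1]),round((a+90)%180-90,1),c.reshape(-1,2).mean(0).round()))
    return out
E
python3 - <<'E'
from h import *
p=shot('top')
for c,z in(('r',.152),('g',.045),('b',.045),('y',.05),('g',.12)):
    print(c,z)
    for b in blobs(p,c,z):
        if 150<b[3][0]<440 and b[3][1]<290 and b[3][1]>150: print(b)
for t in['deck','crate','basin','knob_wing','jaw','spent1_center','flask','jar','cup','fitting','vial_center']:
    r=models.cut_out(p,t)
    for q in r[:3]:
        print(t,round(q['p'],2),q['centre'],q['pixels'].sum())
        if t in('crate','basin','deck'):
            c=max(cv2.findContours(q['pixels'].astype(np.uint8),0,1)[0],key=cv2.contourArea)
            z={'crate':.026,'basin':.05,'deck':.112}[t]
            rr=cv2.minAreaRect((ray(p,c.reshape(-1,2),z)[:,:2]*1000).astype(np.float32)); print('  rect',rr)
        break
cr=cv2.resize(p['pixels'][160:260,220:320],None,fx=6,fy=6,interpolation=cv2.INTER_CUBIC)
cv2.imwrite('pics/deck0.png',np.clip(cr[:,:,::-1].astype(float)*1.2,0,255).astype(np.uint8))
E
```

```text
r 0.152
(array([0.4748, 0.1305]), array([12., 35.]), -31.2, array([264., 241.]))
(array([0.6491, 0.1908]), array([45., 31.]), 0.4, array([244., 185.]))
(array([0.6492, 0.0401]), array([34., 45.]), -0.8, array([292., 184.]))
(array([0.6493, 0.1147]), array([34., 48.]), -0.2, array([268., 185.]))
g 0.045
(array([ 0.4781, -0.3113]), array([58., 37.]), 3.8, array([401., 240.]))
(array([ 0.5455, -0.1548]), array([33., 57.]), -2.3, array([353., 221.]))
(array([ 0.5644, -0.3011]), array([37., 54.]), -1.3, array([396., 214.]))
b 0.045
(array([ 0.4622, -0.1678]), array([57., 34.]), 12.0, array([358., 246.]))
(array([ 0.4709, -0.2429]), array([56., 34.]), 1.5, array([380., 242.]))
(array([ 0.7769, -0.0643]), array([27., 28.]), -1.0, array([324., 154.]))
y 0.05
(array([0.5026, 0.3795]), array([198., 156.]), 5.2, array([191., 237.]))
(array([0.6778, 0.1253]), array([246.,  55.]), 88.9, array([267., 179.]))
g 0.12
(array([ 0.4713, -0.2954]), array([55., 35.]), 3.8, array([401., 240.]))
(array([ 0.5352, -0.1472]), array([32., 54.]), -2.3, array([353., 221.]))
(array([ 0.553 , -0.2857]), array([35., 51.]), -1.3, array([396., 214.]))
deck 0.57 [268.2, 207.5] 4069
  rect ((572.9605102539062, 119.70835876464844), (246.54327392578125, 243.0220184326172), 0.1897745430469513)
crate 0.95 [376.2, 230.7] 4619
  rect ((511.5433654785156, -235.30848693847656), (226.455810546875, 296.50335693359375), 7.691318988800049)
basin 0.78 [191.5, 236.4] 2952
  rect ((502.1373596191406, 381.2989807128906), (202.11976623535156, 162.29086303710938), 5.177215576171875)
knob_wing 0.65 [358.9, 247.2] 200
jaw 0.8 [267.4, 198.6] 614
spent1_center 0.68 [292.2, 184.7] 198
flask 0.9 [323.9, 162.2] 374
jar 0.59 [435.7, 262.1] 308
cup 0.83 [207.9, 179.2] 386
fitting 0.74 [375.7, 217.1] 49
vial_center 0.42 [373.2, 217.3] 39
```

View pics/deck0.png

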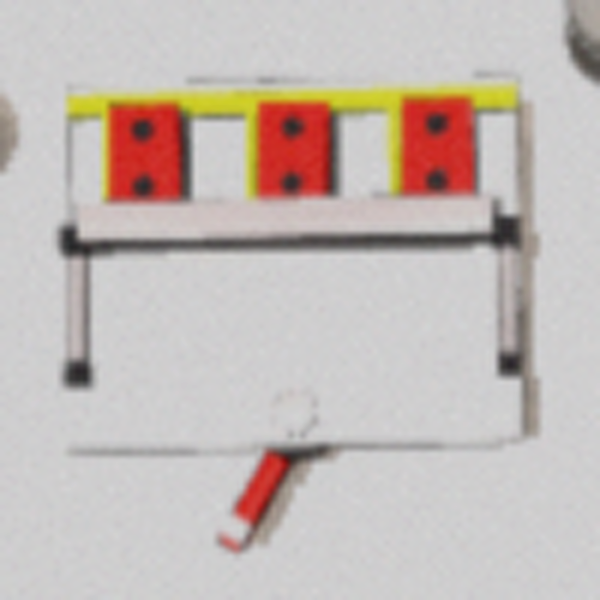

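```bash
cat > deck.py <<'E'
from h import *
from scipy.optimize import least_squares
p=shot('top')
f=lambda c:(np.array(c,float)+.5)/6-.5+[220,160]
# crop px -> deck model point
obs=[((68,453),(-.098,.12,.112)),((522,440),(-.098,-.12,.112)),
 ((69,117),(.08,.117,.120)),((518,108),(.08,-.117,.120)),
 ((109,104),(.08,.095,.152)),((181,104),(.08,.057,.152)),((258,102),(.08,.019,.152)),((329,102),(.08,-.019,.152)),((404,98),(.08,-.057,.152)),((472,98),(.08,-.095,.152)),
 ((78,203),(.026,.107,.160)),((493,198),(.026,-.107,.160))]
P=np.array([f(o[0]) for o in obs]); M=np.array([o[1] for o in obs])
def W(v):
    c,s=np.cos(v[2]),np.sin(v[2]); return M@np.array([[c,s,0],[-s,c,0],[0,0,1]])+[v[0],v[1],0]
r=least_squares(lambda v:(proj(p,W(v))-P).ravel(),[.592,.115,0],loss='soft_l1')
print(r.x,np.degrees(r.x[2])); print(np.round((proj(p,W(r.x))-P),1).tolist())
# wing
print([ray(p,f(c),.091)[0] for c in((272,452),(293,460),(222,540),(240,548))])
E
python3 deck.py
python3 - <<'E'
from h import *
p=shot('scene'); 
cr=cv2.resize(p['pixels'][120:240,280:430],None,fx=5,fy=5,interpolation=cv2.INTER_CUBIC)
cv2.imwrite('pics/deck1.png',cr[:,:,::-1])
for t in['flask','jar','cup','fitting']:
    q=models.search_frame(p,t); print(t,[(round(a['p'],2),ray(p,a['centre'],.04)[0].round(3)) for a in q[:1]])
E
```

```text
[ 0.59534446  0.116748   -0.00478058] -0.2739069115687823
[[-0.1, 0.1], [0.7, 1.0], [1.2, 0.2], [-0.3, 0.6], [-0.3, -0.2], [-0.1, -0.3], [-0.7, -0.2], [-0.4, -0.4], [-0.7, 0.1], [0.1, -0.1], [0.3, -0.2], [0.6, -0.4]]
[array([0.49875684, 0.13248176, 0.091     ]), array([0.49426703, 0.12134989, 0.091     ]), array([0.45267989, 0.15894249, 0.091     ]), array([0.44827353, 0.14944379, 0.091     ])]
flask [(0.91, array([ 0.733, -0.029,  0.04 ]))]
jar [(0.63, array([ 0.405, -0.417,  0.04 ]))]
cup [(0.61, array([0.684, 0.351, 0.04 ]))]
fitting [(0.65, array([ 0.779, -0.19 ,  0.04 ]))]
```

View pics/deck1.png

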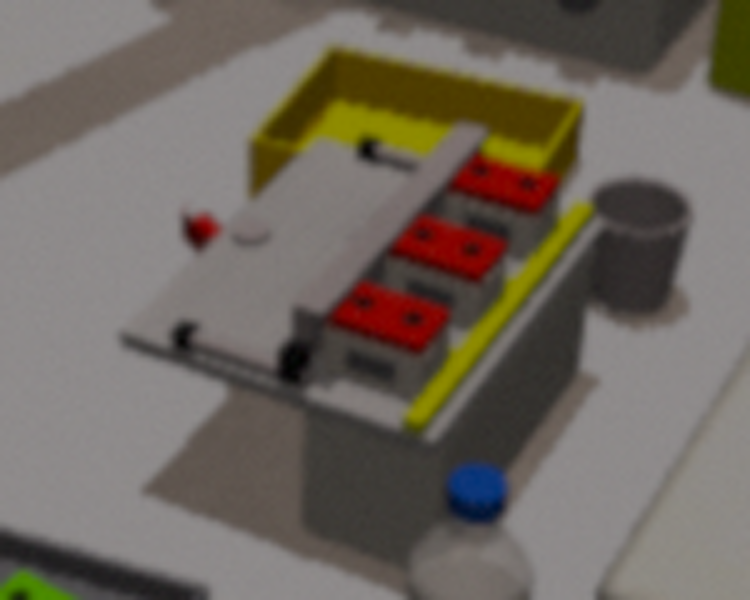

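Deck pose ≈ (0.595, 0.117), yaw ≈ −0.3°. The spent cartridges look flush, and the jaw is shut. Moving to the knob wing.

```bash
cat >> h.py <<'E'
def go(x,y,z,yaw,n=None):
    """print tool-frame rows from the present pose: total dpos cm, total angular rad"""
    o=telemetry.get_obs(); Rm=R.from_euler('xyz',o['tool_rot'],degrees=True)
    d=Rm.inv().apply(np.array([x,y,z])-o['tool_pos'])*100
    T=R.from_euler('xyz',[180,0,yaw],degrees=True); a=(Rm.inv()*T).as_rotvec()
    print('pos',o['tool_pos'].round(4),'rot',o['tool_rot'].round(2),'d(cm)',d.round(2),'ang',a.round(4),'t',o['time_s'])
D0=np.array([.5953,.1167]);DY=-.0048
def dk(x,y): c,s=np.cos(DY),np.sin(DY); return D0+[c*x-s*y,s*x+c*y]
E
python3 -c "
from h import *
go(.459,.150,.235,148.2); print(dk(-.08,0),dk(.05,.076),dk(.05,0),dk(.05,-.076))"
```

```text
pos [0.2111 0.6148 0.2366] rot [180.     0.   161.05] d(cm) [-38.54 -35.91   0.16] ang [1.000e-04 1.000e-04 2.242e-01] t 1.0
[0.51530092 0.117084  ] [0.64566422 0.19245913] [0.64529942 0.11646   ] [0.64493463 0.04046088]
```

>>> drive_tool(
  angular=[
    [0,0,0],
    [0,0,0],
    [0,0,0],
    [0,0,0],
    [0,0,0],
    [0,0,0],
    [0,0,0],
    [0,0,0],
    [0,0,0],
    [0,0,0],
    [0,0,0],
    [0,0,0],
    [0,0,0.075],
    [0,0,0.075],
    [0,0,0.074],
    [0,0,0],
    [0,0,0],
  ],
  delta_pos=[
    [-3.21,-2.99,0],
    [-3.21,-2.99,0],
    [-3.21,-2.99,0],
    [-3.21,-2.99,0],
    [-3.21,-2.99,0],
    [-3.21,-2.99,0],
    [-3.21,-2.99,0],
    [-3.21,-2.99,0],
    [-3.21,-2.99,0],
    [-3.21,-2.99,0],
    [-3.21,-2.99,0],
    [-3.21,-2.99,0],
    [0,0,2],
    [0,0,2],
    [0,0,2],
    [0,0,0],
    [0,0,0],
  ],
  gripper=[3.8,3.8,3.8,3.8,3.8,3.8,3.8,3.8,3.8,3.8,3.8,3.8,3.8,3.8,3.8,3.8,3.8],
  squeeze=30,
)

```text
time_s: 2.7
tool_pos: [0.459, 0.1503, 0.1769]
tool_rot: [-180.0, 0.0, 148.3]
force: [0.5, 0.1, 0.2]
grip_width: 0.0377
grasp_force: 0.0
```

```bash
python3 -c "
from h import *
go(.459,.150,.084,148.2)"
```

```text
pos [0.459  0.1503 0.1769] rot [-180.      0.    148.32] d(cm) [-0.02 -0.03  9.29] ang [-0.0001  0.      0.0021] t 2.7
```

>>> drive_tool(
  angular=[
    [0,0,0],
    [0,0,0],
    [0,0,0],
    [0,0,0],
    [0,0,0],
    [0,0,0],
    [0,0,0],
    [0,0,0],
    [0,0,0],
    [0,0,0],
    [0,0,0],
  ],
  delta_pos=[
    [0,0,2.5],
    [0,0,2.5],
    [0,0,2.0],
    [0,0,1.3],
    [0,0,1.0],
    [0,0,0],
    [0,0,0],
    [0,0,0],
    [0,0,0],
    [0,0,0],
    [0,0,0],
  ],
  gripper=[3.8,3.8,3.8,3.8,3.8,3.8,0.5,0.5,0.5,0.5,0.5],
)

```text
time_s: 3.8
tool_pos: [0.4595, 0.1509, 0.0841]
tool_rot: [179.9, 0.1, 148.3]
force: [1.9, 1.1, 1.5]
grip_width: 0.0139
grasp_force: 29.9
```

>>> drive_tool(
  angular=[
    [0,0,-0.05],
    [0,0,-0.1],
    [0,0,-0.1],
    [0,0,-0.1],
    [0,0,-0.1],
    [0,0,-0.1],
    [0,0,-0.1],
    [0,0,-0.1],
    [0,0,-0.1],
    [0,0,-0.1],
    [0,0,-0.1],
    [0,0,-0.05],
    [0,0,0],
  ],
  delta_pos=[
    [0,-0.33,0],
    [-0.03,-0.65,0],
    [-0.03,-0.65,0],
    [-0.03,-0.65,0],
    [-0.03,-0.65,0],
    [-0.03,-0.65,0],
    [-0.03,-0.65,0],
    [-0.03,-0.65,0],
    [-0.03,-0.65,0],
    [-0.03,-0.65,0],
    [-0.03,-0.65,0],
    [0,-0.33,0],
    [0,0,0],
  ],
  gripper=[0.5,0.5,0.5,0.5,0.5,0.5,0.5,0.5,0.5,0.5,0.5,0.5,0.5],
)

```text
time_s: 5.1
tool_pos: [0.4606, 0.0839, 0.0842]
tool_rot: [-180.0, 0.4, -148.7]
force: [6.0, 4.7, -5.0]
grip_width: 0.0135
grasp_force: 29.9
```

```bash
python3 -c "
from h import *
o=telemetry.get_obs();v=o['tool_pos'][:2]-dk(-.08,0);print(np.hypot(*v),np.degrees(np.arctan2(v[1],v[0]))%360,o['wrist_torque'],o['force'])"
```

```text
0.06391989647924072 211.23373075550253 [ 1.00950207 -1.16968109  0.02972096] [ 5.98796818  4.72017512 -4.95682637]
```

>>> drive_tool(
  angular=[
    [0,0,-0.03],
    [0,0,-0.03],
    [0,0,0],
    [0,0,0.03],
  ],
  delta_pos=[
    [0,-0.2,0],
    [0,-0.2,0],
    [0,0,0],
    [0,0.2,0],
  ],
  gripper=[0.5,0.5,0.5,0.5],
)

```text
time_s: 5.5
tool_pos: [0.4608, 0.0839, 0.0843]
tool_rot: [179.9, 0.4, -147.1]
force: [5.5, 5.4, -4.1]
grip_width: 0.0137
grasp_force: 30.2
```

```bash
python3 -c "
from h import *
o=telemetry.get_obs();v=o['tool_pos'][:2]-dk(-.08,0);print(np.hypot(*v),np.degrees(np.arctan2(v[1],v[0]))%360,o['wrist_torque'],o['force'])"
```

```text
0.06378486885732587 211.31115423966386 [ 1.23671291 -1.09998644 -0.45321224] [ 5.54872993  5.40353352 -4.1069685 ]
```

>>> drive_tool(
  angular=[
    [0,0,0],
    [0,0,0],
    [0,0,0],
    [0,0,0],
    [0,0,0],
    [0,0,0],
    [0,0,0],
    [0,0,0],
    [0,0,0],
  ],
  delta_pos=[
    [0,0,0],
    [0,0,0],
    [0,0,0],
    [0,0,-1.5],
    [0,0,-3],
    [0,0,-4],
    [0,0,-4],
    [0,0,-4],
    [0,0,0],
  ],
  gripper=[3.5,3.5,3.5,3.5,3.5,5.5,5.5,5.5,5.5],
)

```text
time_s: 6.4
tool_pos: [0.4622, 0.0806, 0.2543]
tool_rot: [-179.9, 0.6, -147.1]
force: [0.0, -0.4, -0.2]
grip_width: 0.0531
grasp_force: 0.0
```

Run:
```python
from h import *
p=shot('top')
q=models.cut_out(p,'jaw')
print(q[0]['p'],ray(p,q[0]['centre'],.16))
for b in blobs(p,'r',.152):
    if 150<b[3][0]<440 and b[3][1]<290 and b[3][1]>150: print(b)
cr=cv2.resize(p['pixels'][160:260,220:320],None,fx=6,fy=6,interpolation=cv2.INTER_CUBIC)
cv2.imwrite('pics/deck2.png',cr[:,:,::-1])
go(.645,.0405,.2495,179.7)
```

```text
0.74 [[0.60940763 0.12741989 0.16      ]]
(array([0.6444, 0.1908]), array([55., 31.]), 0.4, array([244., 186.]))
(array([0.6445, 0.0402]), array([34., 54.]), -0.8, array([292., 186.]))
(array([0.6446, 0.1147]), array([34., 57.]), -0.2, array([268., 186.]))
pos [0.4596 0.0801 0.2493] rot [-1.7998e+02  1.0000e-01 -1.4707e+02] d(cm) [-13.41 -13.4    0.  ] ang [2.000e-04 1.800e-03 5.799e-01] t 6.5
```

View pics/deck2.png

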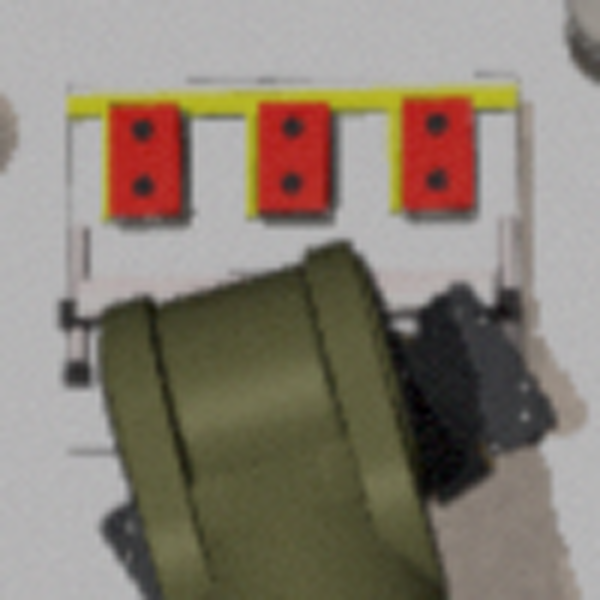

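>>> drive_tool(
  angular=[
    [0,0,0],
    [0,0,0],
    [0,0,0],
    [0,0,0],
    [0,0,0],
    [0,0,0.116],
    [0,0,0.116],
    [0,0,0.116],
    [0,0,0.116],
    [0,0,0.116],
    [0,0,0],
    [0,0,0],
  ],
  delta_pos=[
    [-2.68,-2.68,0],
    [-2.68,-2.68,0],
    [-2.68,-2.68,0],
    [-2.68,-2.68,0],
    [-2.69,-2.68,0],
    [0,0,0],
    [0,0,0],
    [0,0,0],
    [0,0,0],
    [0,0,2],
    [0,0,2],
    [0,0,0],
  ],
  gripper=[5.5,5.5,5.5,5.5,5.5,5.5,5.5,5.5,5.5,5.5,5.5,5.5],
)

```text
time_s: 7.7
tool_pos: [0.6417, 0.0407, 0.2034]
tool_rot: [-179.9, -0.5, 179.7]
force: [-1.1, 0.9, -0.2]
grip_width: 0.0549
grasp_force: 0.0
```

```bash
python3 -c "
from h import *
go(.645,.0405,.139,179.7)"
```

```text
pos [0.6417 0.0407 0.2034] rot [-179.9    -0.51  179.71] d(cm) [-0.39 -0.    6.44] ang [-0.0017 -0.0089  0.0002] t 7.7
```

>>> drive_tool(
  angular=[
    [0,0,0],
    [0,0,0],
    [0,0,0],
    [0,0,0],
    [0,0,0],
    [0,0,0],
  ],
  delta_pos=[
    [0,0,2],
    [0,0,2],
    [0,0,1],
    [0,0,1],
    [0,0,0],
    [0,0,0],
  ],
  gripper=[5.5,5.5,5.5,5.5,5.5,5.5],
)

```text
time_s: 8.3
tool_pos: [0.6449, 0.0409, 0.1491]
tool_rot: [180.0, 0.0, 179.7]
force: [-0.2, 0.3, 0.2]
grip_width: 0.0551
grasp_force: 0.0
```

>>> drive_tool(
  angular=[
    [0,0,0],
    [0,0,0],
    [0,0,0],
    [0,0,0],
    [0,0,0],
    [0,0,0],
    [0,0,0],
    [0,0,0],
    [0,0,0],
    [0,0,0],
    [0,0,0],
  ],
  delta_pos=[
    [0,0,1],
    [0,0,0],
    [0,0,0],
    [0,0,0],
    [0,0,0],
    [0,0,0],
    [0,0,0],
    [0,0,-1],
    [0,0,-3],
    [0,0,-4],
    [0,0,-3],
  ],
  gripper=[5.5,5.5,3,3,3,3,3,3,3,3,3],
  squeeze=30,
)

```text
time_s: 9.4
tool_pos: [0.6449, 0.0408, 0.2514]
tool_rot: [180.0, 0.1, 179.7]
force: [0.8, 0.0, -1.3]
grip_width: 0.0376
grasp_force: 30.0
```

>>> drive_tool(
  angular=[
    [0,0,0],
    [0,0,0],
    [0,0,0],
    [0,0,0],
    [0,0,0],
    [0,0,0],
    [0,0,0],
    [0,0,0],
    [0,0,0],
    [0,0,0],
    [0,0,-0.095],
    [0,0,0],
    [0,0,0],
  ],
  delta_pos=[
    [0.96,3.71,0],
    [0.96,3.71,0],
    [0.96,3.71,0],
    [0.96,3.71,0],
    [0.96,3.71,0],
    [0.96,3.71,0],
    [0.96,3.71,0],
    [0.96,3.71,0],
    [0.96,3.71,0],
    [0.96,3.71,0],
    [0,0,0],
    [0,0,0],
    [0,0,0],
  ],
  gripper=[3,3,3,3,3,3,3,3,3,3,3,3,3],
)

```text
time_s: 10.7
tool_pos: [0.5511, 0.4111, 0.2489]
tool_rot: [-179.9, 0.0, -175.0]
force: [0.0, -1.2, -0.6]
grip_width: 0.038
grasp_force: 30.0
```

>>> drive_tool(
  angular=[
    [0,0,0],
    [0,0,0],
    [0,0,0],
    [0,0,0],
    [0,0,0],
    [0,0,0],
    [0,0,0],
    [0,0,0],
    [0,0,0],
    [0,0,0],
    [0,0,0],
    [0,0,0],
    [0,0,0],
    [0,0,0],
    [0,0,0],
    [0,0,0],
  ],
  delta_pos=[
    [0,0,4.2],
    [0,0,4.2],
    [0,0,4.2],
    [0,0,4.2],
    [0,0,2.4],
    [0,0,1.4],
    [0,0,0],
    [0,0,0],
    [0,0,0],
    [0,0,0],
    [0,0,-2],
    [0,0,-4],
    [0,0,-4.5],
    [0,0,-4.5],
    [0,0,-4.5],
    [0,0,0],
  ],
  gripper=[3,3,3,3,3,3,3,4.6,4.6,4.6,4.6,4.6,5.5,5.5,5.5,5.5],
)

```text
time_s: 12.3
tool_pos: [0.5538, 0.4144, 0.2478]
tool_rot: [179.5, 0.7, -174.8]
force: [1.3, 0.4, 1.0]
grip_width: 0.0545
grasp_force: 0.0
```

```bash
python3 -c "
from h import *
go(.645,.1158,.2375,179.7)"
```

```text
pos [0.5538 0.4144 0.2478] rot [ 179.48    0.74 -174.84] d(cm) [ -6.38 -30.57   0.83] ang [0.0097 0.0124 0.0953] t 12.3
```

>>> drive_tool(
  angular=[
    [0,0,0],
    [0,0,0],
    [0,0,0],
    [0,0,0],
    [0,0,0],
    [0,0,0],
    [0,0,0],
    [0,0,0],
    [0,0,0.095],
    [0,0,0],
    [0,0,0],
    [0,0,0],
    [0,0,0],
    [0,0,0],
  ],
  delta_pos=[
    [-0.84,-3.78,0],
    [-0.84,-3.78,0],
    [-0.84,-3.78,0],
    [-0.84,-3.78,0],
    [-0.84,-3.78,0],
    [-0.84,-3.78,0],
    [-0.84,-3.78,0],
    [-0.85,-3.78,0],
    [0,0,0],
    [0,0,3],
    [0,0,3],
    [0,0,1.5],
    [0,0,0],
    [0,0,0],
  ],
  gripper=[5.5,5.5,5.5,5.5,5.5,5.5,5.5,5.5,5.5,5.5,5.5,5.5,5.5,5.5],
)

```text
time_s: 13.7
tool_pos: [0.6452, 0.1175, 0.1637]
tool_rot: [180.0, 0.1, 179.7]
force: [0.6, -0.2, 0.5]
grip_width: 0.0552
grasp_force: 0.0
```

```bash
python3 -c "
from h import *
go(.645,.1158,.139,179.7)"
```

```text
pos [0.6452 0.1175 0.1637] rot [1.7998e+02 8.0000e-02 1.7973e+02] d(cm) [ 0.02 -0.17  2.47] ang [0.0003 0.0014 0.0006] t 13.7
```

>>> drive_tool(
  angular=[
    [0,0,0],
    [0,0,0],
    [0,0,0],
    [0,0,0],
    [0,0,0],
    [0,0,0],
    [0,0,0],
    [0,0,0],
    [0,0,0],
    [0,0,0],
    [0,0,0],
    [0,0,0],
  ],
  delta_pos=[
    [0,-0.15,1.5],
    [0,0,1],
    [0,0,0],
    [0,0,0],
    [0,0,0],
    [0,0,0],
    [0,0,0],
    [0,0,0],
    [0,0,-1],
    [0,0,-3],
    [0,0,-4],
    [0,0,-3],
  ],
  gripper=[5.5,5.5,5.5,3,3,3,3,3,3,3,3,3],
)

```text
time_s: 14.9
tool_pos: [0.6449, 0.1157, 0.2503]
tool_rot: [180.0, 0.1, 179.7]
force: [0.4, -1.2, -0.9]
grip_width: 0.0381
grasp_force: 29.9
```

>>> drive_tool(
  angular=[
    [0,0,0],
    [0,0,0],
    [0,0,0],
    [0,0,0],
    [0,0,0],
    [0,0,0],
    [0,0,0],
    [0,0,0],
    [0,0,-0.095],
    [0,0,0],
    [0,0,0],
  ],
  delta_pos=[
    [2.44,3.6,0],
    [2.44,3.6,0],
    [2.44,3.6,0],
    [2.44,3.6,0],
    [2.44,3.6,0],
    [2.44,3.6,0],
    [2.44,3.6,0],
    [2.44,3.6,0],
    [0,0,0],
    [0,0,0],
    [0,0,0],
  ],
  gripper=[3,3,3,3,3,3,3,3,3,3,3],
)

```text
time_s: 16.0
tool_pos: [0.4518, 0.4035, 0.248]
tool_rot: [-180.0, 0.0, -175.0]
force: [0.6, -1.3, -0.8]
grip_width: 0.0377
grasp_force: 29.9
```

>>> drive_tool(
  angular=[
    [0,0,0],
    [0,0,0],
    [0,0,0],
    [0,0,0],
    [0,0,0],
    [0,0,0],
    [0,0,0],
    [0,0,0],
    [0,0,0],
    [0,0,0],
    [0,0,0],
    [0,0,0],
    [0,0,0],
    [0,0,0],
    [0,0,0],
    [0,0,0],
  ],
  delta_pos=[
    [0,0,4.2],
    [0,0,4.2],
    [0,0,4.2],
    [0,0,4.2],
    [0,0,2.4],
    [0,0,1.4],
    [0,0,0],
    [0,0,0],
    [0,0,0],
    [0,0,0],
    [0,0,-2],
    [0,0,-4],
    [0,0,-4.5],
    [0,0,-4.5],
    [0,0,-4.5],
    [0,0,0],
  ],
  gripper=[3,3,3,3,3,3,3,4.6,4.6,4.6,4.6,4.6,5.5,5.5,5.5,5.5],
)

```text
time_s: 17.6
tool_pos: [0.454, 0.4073, 0.2458]
tool_rot: [179.4, 0.6, -174.8]
force: [0.9, 0.1, -0.3]
grip_width: 0.0549
grasp_force: 0.0
```

>>> drive_tool(
  angular=[
    [0,0,0],
    [0,0,0],
    [0,0,0],
    [0,0,0],
    [0,0,0],
    [0,0,0],
    [0,0,0],
    [0,0,0.093],
    [0,0,0],
    [0,0,0],
    [0,0,0],
    [0,0,0],
    [0,0,0],
  ],
  delta_pos=[
    [-2.5,-3.25,0],
    [-2.5,-3.25,0],
    [-2.5,-3.25,0],
    [-2.5,-3.25,0],
    [-2.5,-3.25,0],
    [-2.5,-3.25,0],
    [-2.5,-3.25,0],
    [0,0,0],
    [0,0,3],
    [0,0,3],
    [0,0,1.5],
    [0,0,0],
    [0,0,0],
  ],
  gripper=[5.5,5.5,5.5,5.5,5.5,5.5,5.5,5.5,5.5,5.5,5.5,5.5,5.5],
)

```text
time_s: 18.9
tool_pos: [0.6461, 0.1942, 0.1627]
tool_rot: [180.0, 0.1, 179.9]
force: [0.3, 0.4, 1.2]
grip_width: 0.0547
grasp_force: 0.0
```

>>> drive_tool(
  angular=[
    [0,0,0],
    [0,0,0],
    [0,0,0],
    [0,0,0],
    [0,0,0],
    [0,0,0],
    [0,0,0],
    [0,0,0],
    [0,0,0],
    [0,0,0],
    [0,0,0],
    [0,0,0],
  ],
  delta_pos=[
    [0.1,-0.25,1.4],
    [0,0,1],
    [0,0,0],
    [0,0,0],
    [0,0,0],
    [0,0,0],
    [0,0,0],
    [0,0,0],
    [0,0,-1],
    [0,0,-3],
    [0,0,-4],
    [0,0,-3],
  ],
  gripper=[5.5,5.5,5.5,3,3,3,3,3,3,3,3,3],
)

```text
time_s: 20.1
tool_pos: [0.6449, 0.1912, 0.2503]
tool_rot: [180.0, 0.1, 179.8]
force: [0.2, 0.3, -0.4]
grip_width: 0.0377
grasp_force: 30.0
```

>>> drive_tool(
  angular=[
    [0,0,0],
    [0,0,0],
    [0,0,0],
    [0,0,0],
    [0,0,0],
    [0,0,0],
    [0,0,-0.095],
    [0,0,0],
    [0,0,0],
  ],
  delta_pos=[
    [2.33,2.64,0],
    [2.33,2.64,0],
    [2.33,2.64,0],
    [2.33,2.64,0],
    [2.33,2.64,0],
    [2.33,2.64,0],
    [0,0,0],
    [0,0,0],
    [0,0,0],
  ],
  gripper=[3,3,3,3,3,3,3,3,3],
)

```text
time_s: 21.0
tool_pos: [0.506, 0.3491, 0.248]
tool_rot: [-180.0, 0.0, -174.9]
force: [0.3, -0.2, -1.8]
grip_width: 0.0378
grasp_force: 30.0
```

>>> drive_tool(
  angular=[
    [0,0,0],
    [0,0,0],
    [0,0,0],
    [0,0,0],
    [0,0,0],
    [0,0,0],
    [0,0,0],
    [0,0,0],
    [0,0,0],
    [0,0,0],
    [0,0,0],
    [0,0,0],
    [0,0,0],
    [0,0,0],
    [0,0,0],
    [0,0,0],
  ],
  delta_pos=[
    [0,0.2,4.2],
    [0,0,4.2],
    [0,0,4.2],
    [0,0,3.9],
    [0,0,2.2],
    [0,0,1.4],
    [0,0,0],
    [0,0,0],
    [0,0,0],
    [0,0,0],
    [0,0,-2],
    [0,0,-4],
    [0,0,-4.5],
    [0,0,-4.5],
    [0,0,-4.5],
    [0,0,0],
  ],
  gripper=[3,3,3,3,3,3,3,4.6,4.6,4.6,4.6,4.6,5.5,5.5,5.5,5.5],
)

```text
time_s: 22.6
tool_pos: [0.5085, 0.3542, 0.2508]
tool_rot: [179.5, 0.7, -174.7]
force: [1.6, 0.1, -0.5]
grip_width: 0.0547
grasp_force: 0.0
```

Run:
```python
from h import *
p=shot('top','top1.png')
for z,c in((.045,'r'),(.045,'g')):
  for b in blobs(p,c,z):
    if 150<b[3][0]<440 and b[3][1]<290 and b[3][1]>150: print(c,b)
```

```text
r (array([0.4516, 0.403 ]), array([56., 33.]), 1.6, array([185., 252.]))
r (array([0.4869, 0.0998]), array([39., 12.]), 26.0, array([276., 240.]))
r (array([0.4946, 0.348 ]), array([34., 33.]), 1.3, array([201., 239.]))
g (array([ 0.4781, -0.3114]), array([57., 37.]), 3.0, array([401., 240.]))
g (array([ 0.5455, -0.1548]), array([33., 57.]), -2.3, array([353., 221.]))
g (array([ 0.5738, -0.2577]), array([37., 58.]), -1.2, array([383., 212.]))
```

View pics/top1.png

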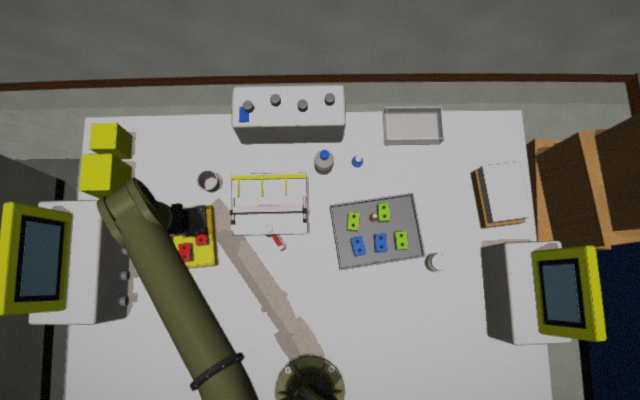

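The bumped cartridge is now at (0.574,−0.258), next to the vial. The deck is empty and the jaw is open. Two spent cartridges show in the basin (third under the gripper).

Run:
```python
from h import *
p=shot('top')
a=cv2.resize(p['pixels'][190:275,325:430],None,fx=4,fy=4,interpolation=cv2.INTER_CUBIC)
b=cv2.resize(p['pixels'][160:245,222:317],None,fx=4,fy=4,interpolation=cv2.INTER_CUBIC)
s=shot('scene')
c=cv2.resize(s['pixels'][210:325,190:330],None,fx=2.2,fy=2.2,interpolation=cv2.INTER_CUBIC)
im=np.zeros((600,800,3),np.uint8); im[:340,:420]=a; im[:340,420:800]=b; im[340:340+c.shape[0],:c.shape[1]]=c
cv2.imwrite('pics/mix.png',im[:,:,::-1])
print(blobs(s,'g',.045))
go(.546,-.155,.24,178)
```

```text
[(array([ 0.5773, -0.2596]), array([61., 41.]), 0.6, array([274., 273.])), (array([ 0.4817, -0.3142]), array([62., 40.]), 3.8, array([229., 272.])), (array([ 0.5489, -0.1571]), array([40., 62.]), -7.7, array([288., 243.]))]
pos [0.505  0.3522 0.2421] rot [ 1.7995e+02  4.0000e-02 -1.7472e+02] d(cm) [  0.59 -50.89   0.16] ang [0.001  0.0007 0.1271] t 22.75
```

View pics/mix.png

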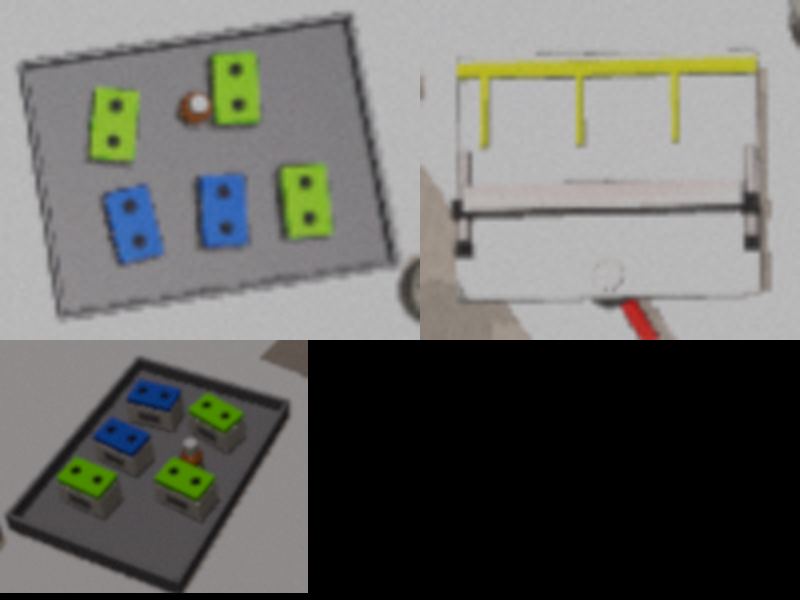

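>>> drive_tool(
  angular=[
    [0,0,0],
    [0,0,0],
    [0,0,0],
    [0,0,0],
    [0,0,0],
    [0,0,0],
    [0,0,0],
    [0,0,0],
    [0,0,0],
    [0,0,0],
    [0,0,0],
    [0,0,0],
    [0,0,0.094],
    [0,0,0.094],
    [0,0,0],
    [0,0,0],
    [0,0,0],
    [0,0,0],
  ],
  delta_pos=[
    [0.05,-4.24,0],
    [0.05,-4.24,0],
    [0.05,-4.24,0],
    [0.05,-4.24,0],
    [0.05,-4.24,0],
    [0.05,-4.24,0],
    [0.05,-4.24,0],
    [0.05,-4.24,0],
    [0.05,-4.24,0],
    [0.05,-4.24,0],
    [0.05,-4.24,0],
    [0.05,-4.24,0],
    [0,0,0],
    [0,0,0],
    [0,0,4],
    [0,0,4],
    [0,0,4],
    [0,0,0],
  ],
  gripper=[5.8,5.8,5.8,5.8,5.8,5.8,5.8,5.8,5.8,5.8,5.8,5.8,5.8,5.8,5.8,5.8,5.8,5.8],
)

```text
time_s: 24.55
tool_pos: [0.5407, -0.1535, 0.1151]
tool_rot: [-180.0, -0.7, 174.5]
force: [0.1, -0.1, -0.4]
grip_width: 0.058
grasp_force: 0.0
```

Run:
```python
from h import *
go(.5455,-.1548,.034,174.5)
p=shot('top')
f=lambda c:(np.array(c,float)+.5)/4-.5+[325,190]
print('vial',ray(p,f((200,103)),.055),ray(p,f((193,116)),.02))
for b in blobs(p,'g',.045):
    if 330<b[3][0]<440 and b[3][1]<290 and b[3][1]>150: print(b)
```

```text
pos [ 0.5407 -0.1535  0.1151] rot [-180.     -0.75  174.5 ] d(cm) [-0.6  -0.09  8.11] ang [-0.0001 -0.013  -0.0001] t 24.55
vial [[ 0.55974055 -0.22622867  0.055     ]] [[ 0.55397159 -0.22510791  0.02      ]]
(array([ 0.4781, -0.3113]), array([58., 36.]), 3.8, array([401., 240.]))
```

>>> drive_tool(
  angular=[
    [0,0,0],
    [0,0,0],
    [0,0,0],
    [0,0,0],
    [0,0,0],
  ],
  delta_pos=[
    [0,0,3],
    [0,0,3],
    [0,0,1.5],
    [0,0,0],
    [0,0,0],
  ],
  gripper=[5.8,5.8,5.8,5.8,5.8],
)

```text
time_s: 25.1
tool_pos: [0.5471, -0.1553, 0.0481]
tool_rot: [-180.0, 0.1, 174.5]
force: [1.6, -0.6, -0.2]
grip_width: 0.0577
grasp_force: 0.0
```

Run:
```python
from h import *
go(.5455,-.1548,.033,174.5)
```

```text
pos [ 0.5471 -0.1553  0.0481] rot [-1.7999e+02  1.1000e-01  1.7451e+02] d(cm) [0.16 0.04 1.51] ang [-0.0002  0.002   0.0002] t 25.1
```

>>> drive_tool(
  angular=[
    [0,0,0],
    [0,0,0],
    [0,0,0],
    [0,0,0],
    [0,0,0],
    [0,0,0],
    [0,0,0],
    [0,0,0],
    [0,0,0],
    [0,0,0],
    [0,0,0],
    [0,0,0],
    [0,0,0],
    [0,0,0],
    [0,0,0],
  ],
  delta_pos=[
    [0.15,0,1],
    [0,0,0.5],
    [0,0,0],
    [0,0,0],
    [0,0,0],
    [0,0,0],
    [0,0,0],
    [0,0,0],
    [0,0,-1.5],
    [0,0,-4],
    [0,0,-4],
    [0,0,-4],
    [0,0,-4],
    [0,0,-4],
    [0,0,0],
  ],
  gripper=[5.8,5.8,5.8,3,3,3,3,3,3,3,3,3,3,3,3],
)

```text
time_s: 26.6
tool_pos: [0.5472, -0.1563, 0.2533]
tool_rot: [180.0, 0.6, 174.5]
force: [0.7, -0.5, -1.3]
grip_width: 0.0378
grasp_force: 29.9
```

Run:
```python
from h import *
x,y=dk(.04,.074); print(x,y)
go(x,y,.25,179.7)
```

```text
0.6356547378369184 0.1905071482589159
pos [ 0.5472 -0.1563  0.2533] rot [179.97   0.61 174.47] d(cm) [-5.46 35.37  0.41] ang [-0.      0.0107 -0.0912] t 26.6
```

>>> drive_tool(
  angular=[
    [0,0,0],
    [0,0,0],
    [0,0,0],
    [0,0,0],
    [0,0,0],
    [0,0,0],
    [0,0,0],
    [0,0,0],
    [0,0,-0.091],
    [0,0,0],
    [0,0,0],
  ],
  delta_pos=[
    [-0.68,4.4,0],
    [-0.68,4.4,0],
    [-0.68,4.4,0],
    [-0.68,4.4,0],
    [-0.68,4.4,0],
    [-0.68,4.4,0],
    [-0.68,4.4,0],
    [-0.68,4.4,0],
    [0,0,0],
    [0,0,0],
    [0,0,0],
  ],
  gripper=[3,3,3,3,3,3,3,3,3,3,3],
)

```text
time_s: 27.7
tool_pos: [0.6321, 0.1886, 0.2463]
tool_rot: [-179.9, -0.0, 179.5]
force: [0.2, -0.9, -1.7]
grip_width: 0.038
grasp_force: 29.9
```

Run:
```python
from h import *
go(.635,.189,.145,179.7)
p=shot('top')
# centroid of lime fence rows, from colour: back fence middle line at z .12, per column
h=cv2.cvtColor(p['pixels'],cv2.COLOR_RGB2HSV); m=(h[...,0]>25)&(h[...,0]<34)&(h[...,1]>110)
m=m.astype(float)
cols=[];
for c in range(233,310):
    w=m[170:182,c]*h[170:182,c,1]
    if w.sum()>0: cols.append((c,170+(w*np.arange(12)).sum()/w.sum(),m[170:182,c].sum()))
a=np.array(cols); W=ray(p,a[:,:2],.12); ok=(a[:,2]<=5)
k=np.polyfit(W[ok,1],W[ok,0],1); print('n',ok.sum(),'yaw',-np.degrees(np.arctan(k[0])),'x at y.116',np.polyval(k,.116))
for c0 in(238,262,286):
    q=[]
    for r in range(183,194):
        w=m[r,c0-6:c0+7]*h[r,c0-6:c0+7,1]
        if w.sum()>0:q.append((c0-6+(w*np.arange(13)).sum()/w.sum(),r))
    if len(q)>4:
        W=ray(p,np.array(q),.12); k=np.polyfit(W[:,0],W[:,1],1); print('side y',W[:,1].mean(),'yaw',np.degrees(np.arctan(k[0])),len(q))
```

```text
pos [0.6321 0.1886 0.2463] rot [-1.7992e+02 -3.0000e-02  1.7950e+02] d(cm) [-0.3   0.06 10.13] ang [-0.0015 -0.0006 -0.0034] t 27.7
n 43 yaw -1.0886932630364243 x at y.116 0.6837789003476893
side y 0.2222244276342099 yaw 11.080562957113731 6
side y 0.14009648441906355 yaw 0.34221426994837506 5
side y 0.0651644696405727 yaw -0.6926634781217393 11
```

Run:
```python
from h import *
p=shot('top'); p['pixels']=cv2.imread('pics/top1.png')[:,:,::-1].copy()
rgb=p['pixels'].astype(float); L=np.clip(np.minimum(rgb[...,0],rgb[...,1])-rgb[...,2],0,None)  # yellowness
q=[]
for c in range(236,306):
    if min(abs(c-238),abs(c-262),abs(c-286))<5: continue
    w=L[171:185,c]; w=np.where(w>15,w,0); q.append((c,171+(w*np.arange(14)).sum()/w.sum()))
W=ray(p,np.array(q),.12); k=np.polyfit(W[:,1],W[:,0],1); r=W[:,0]-np.polyval(k,W[:,1])
print('back yaw',-np.degrees(np.arctan(k[0])),'x(.116)',np.polyval(k,.116),'rms',r.std(),'y ext',W[:,1].min(),W[:,1].max())
for c0 in(238,262,286):
    q=[]
    for rr in range(183,194):
        w=L[rr,c0-5:c0+6]; w=np.where(w>15,w,0)
        if w.sum()>40:q.append((c0-5+(w*np.arange(11)).sum()/w.sum(),rr))
    W=ray(p,np.array(q),.12); k=np.polyfit(W[:,0],W[:,1],1); print('side y',W[:,1].mean(),W[:,0].mean(),'yaw',np.degrees(np.arctan(k[0])),len(q))
```

```text
back yaw 0.15648082027984028 x(.116) 0.6828915168772602 rms 0.00014991499563852086 y ext 0.0011148912592949516 0.1992974715369988
side y 0.21597745031406834 0.6470500847444084 yaw 0.5276983668168218 11
side y 0.14024334137985378 0.6455079742288627 yaw 0.8822062288434181 11
side y 0.06456823581279361 0.6439839753657354 yaw 1.5592045707548954 11
```

>>> drive_tool(
  angular=[
    [0,0,-0.01],
    [0,0,0],
    [0,0,0],
    [0,0,0],
    [0,0,0],
    [0,0,0],
    [0,0,0],
  ],
  delta_pos=[
    [0,0,3.5],
    [0,0,3.5],
    [0,0,2],
    [0,0,1],
    [0,0,0],
    [0,0,0],
    [0,0,0],
  ],
  gripper=[3,3,3,3,3,3,3],
)

```text
time_s: 28.5
tool_pos: [0.6334, 0.1903, 0.1485]
tool_rot: [179.9, 0.2, -179.7]
force: [-0.2, 0.7, -1.8]
grip_width: 0.0375
grasp_force: 29.9
```

>>> drive_tool(
  angular=[
    [0,0,0],
    [0,0,0],
    [0,0,0],
    [0,0,0],
  ],
  delta_pos=[
    [0,0,0.5],
    [0,0,0.2],
    [0,0,0],
    [0,0,0],
  ],
  gripper=[3,3,3,3],
)

```text
time_s: 28.9
tool_pos: [0.6323, 0.1904, 0.1395]
tool_rot: [180.0, -0.0, -179.7]
force: [-0.9, 0.3, -1.5]
grip_width: 0.0381
grasp_force: 29.9
```

>>> drive_tool(
  angular=[
    [0,0,0],
    [0,0,0],
    [0,0,0],
  ],
  delta_pos=[
    [0,0,0.1],
    [0,0,0],
    [0,0,0],
  ],
  gripper=[3,3,3],
)

```text
time_s: 29.2
tool_pos: [0.6325, 0.1904, 0.1389]
tool_rot: [180.0, 0.0, -179.7]
force: [-0.5, 0.0, -0.3]
grip_width: 0.0381
grasp_force: 29.9
```

>>> drive_tool(
  angular=[
    [0,0,0],
    [0,0,0],
    [0,0,0],
    [0,0,0],
    [0,0,0],
  ],
  delta_pos=[
    [-0.4,0,0],
    [-0.4,0,0],
    [-0.2,0,0],
    [0,0,0],
    [0,0,0],
  ],
  gripper=[3,3,3,3,3],
)

```text
time_s: 29.7
tool_pos: [0.6427, 0.1905, 0.1388]
tool_rot: [180.0, 0.0, -179.7]
force: [-1.4, 0.4, 2.4]
grip_width: 0.0375
grasp_force: 29.9
```

>>> drive_tool(
  angular=[
    [0,0,0],
    [0,0,0],
    [0,0,0],
  ],
  delta_pos=[
    [-0.15,0,0],
    [-0.15,0,0],
    [0,0,0],
  ],
  gripper=[3,3,3],
)

```text
time_s: 30.0
tool_pos: [0.6452, 0.1905, 0.1388]
tool_rot: [180.0, -0.0, -179.7]
force: [-5.1, 0.5, 4.7]
grip_width: 0.0379
grasp_force: 29.9
```

>>> drive_tool(
  angular=[
    [0,0,0],
    [0,0,0],
    [0,0,0],
  ],
  delta_pos=[
    [-0.1,0,0],
    [0,0,0],
    [0,0,0],
  ],
  gripper=[3,3,3],
)

```text
time_s: 30.3
tool_pos: [0.6459, 0.1906, 0.1388]
tool_rot: [180.0, -0.0, -179.7]
force: [-5.6, -0.7, 5.9]
grip_width: 0.0378
grasp_force: 29.9
```

>>> drive_tool(
  angular=[
    [0,0,0],
    [0,0,0],
    [0,0,0],
    [0,0,0],
  ],
  delta_pos=[
    [0,0.15,0],
    [0,0.15,0],
    [0,0,0],
    [0,0,0],
  ],
  gripper=[3,3,3,3],
)

```text
time_s: 30.7
tool_pos: [0.6459, 0.1907, 0.1389]
tool_rot: [-179.8, -0.1, -179.8]
force: [-5.9, -4.0, 6.5]
grip_width: 0.0375
grasp_force: 29.9
```

>>> drive_tool(
  angular=[
    [0,0,0],
    [0,0,0],
    [0,0,0],
  ],
  delta_pos=[
    [0,0,0],
    [0,0,0],
    [0,0,0],
  ],
  gripper=[3,3,3],
)

```text
time_s: 31.0
tool_pos: [0.6459, 0.1907, 0.1389]
tool_rot: [-179.8, -0.1, -179.8]
force: [-5.9, -3.8, 6.1]
grip_width: 0.0376
grasp_force: 29.9
```

>>> drive_tool(
  angular=[
    [0,0,0],
    [0,0,0],
    [0,0,0],
  ],
  delta_pos=[
    [-0.15,0,0],
    [0,0,0],
    [0,0,0],
  ],
  gripper=[3,3,3],
)

```text
time_s: 31.3
tool_pos: [0.646, 0.1907, 0.1389]
tool_rot: [-179.8, -0.3, -179.8]
force: [-10.6, -3.7, 10.3]
grip_width: 0.0376
grasp_force: 29.9
```

>>> drive_tool(
  angular=[
    [0,0,0],
    [0,0,0],
    [0,0,0],
  ],
  delta_pos=[
    [0.2,0,-0.15],
    [0,0,0],
    [0,0,0],
  ],
  gripper=[3,3,3],
)

```text
time_s: 31.6
tool_pos: [0.6458, 0.1934, 0.1394]
tool_rot: [-180.0, 0.0, -179.7]
force: [-0.2, -1.2, -1.1]
grip_width: 0.0378
grasp_force: 29.9
```

>>> drive_tool(
  angular=[
    [0,0,0],
    [0,0,0],
    [0,0,0],
  ],
  delta_pos=[
    [0,0.2,0],
    [0,0,0],
    [0,0,0],
  ],
  gripper=[3,3,3],
)

```text
time_s: 31.9
tool_pos: [0.6458, 0.1947, 0.1395]
tool_rot: [-179.9, -0.0, -179.7]
force: [-0.0, -2.2, -2.9]
grip_width: 0.0378
grasp_force: 29.9
```

>>> drive_tool(
  angular=[
    [0,0,0],
    [0,0,0],
    [0,0,0],
  ],
  delta_pos=[
    [0,0.15,0],
    [0,0,0],
    [0,0,0],
  ],
  gripper=[3,3,3],
)

```text
time_s: 32.2
tool_pos: [0.6458, 0.1947, 0.1396]
tool_rot: [-179.8, -0.0, -179.8]
force: [-0.8, -5.7, -4.1]
grip_width: 0.0376
grasp_force: 29.8
```

>>> drive_tool(
  angular=[
    [0,0,0],
    [0,0,0],
    [0,0,0],
  ],
  delta_pos=[
    [-0.15,0,0],
    [0,0,0],
    [0,0,0],
  ],
  gripper=[3,3,3],
)

```text
time_s: 32.5
tool_pos: [0.646, 0.1948, 0.1394]
tool_rot: [-179.8, -0.2, -179.8]
force: [-4.1, -5.3, -1.2]
grip_width: 0.0379
grasp_force: 29.8
```

>>> drive_tool(
  angular=[
    [0,0,0],
    [0,0,0],
    [0,0,0],
    [0,0,0],
    [0,0,0],
    [0,0,0],
    [0,0,0],
    [0,0,0],
    [0,0,0],
    [0,0,0],
    [0,0,0],
    [0,0,0],
    [0,0,0],
  ],
  delta_pos=[
    [0,0,0.08],
    [0,0,0],
    [0,0,0],
    [0,0,0],
    [0,0,0],
    [0,0,0],
    [0,0,-1],
    [0,0,-2],
    [0,0,-3],
    [0,0,-3],
    [0,0,-2],
    [0,0,0],
    [0,0,0],
  ],
  gripper=[3,3,5.4,5.4,5.4,5.4,5.4,5.4,5.4,5.4,5.4,5.4,5.4],
)

```text
time_s: 33.8
tool_pos: [0.6474, 0.1971, 0.2498]
tool_rot: [180.0, 0.1, -179.7]
force: [-0.4, -0.4, -0.9]
grip_width: 0.0541
grasp_force: 0.0
```

Run:
```python
from h import *
p=shot('top','top2.png')
for b in blobs(p,'g',.152):
    if 220<b[3][0]<320 and b[3][1]<290 and b[3][1]>150: print(b)
for b in blobs(p,'g',.045):
    if 330<b[3][0]<440 and b[3][1]<290 and b[3][1]>150: print(b)
go(.4781,-.3114,.2495,183.4)
```

```text
(array([0.6349, 0.1953]), array([36., 34.]), 0.4, array([242., 190.]))
(array([ 0.478 , -0.3114]), array([57., 37.]), 3.8, array([401., 240.]))
(array([ 0.5738, -0.2577]), array([37., 58.]), -1.2, array([383., 212.]))
pos [0.6468 0.197  0.2486] rot [ 1.8000e+02 -5.0000e-02 -1.7969e+02] d(cm) [ 17.15 -50.75  -0.08] ang [ 0.0001 -0.0009 -0.054 ] t 33.85
```

>>> drive_tool(
  angular=[
    [0,0,0],
    [0,0,0],
    [0,0,0],
    [0,0,0],
    [0,0,0],
    [0,0,0],
    [0,0,0],
    [0,0,0],
    [0,0,0],
    [0,0,0],
    [0,0,0],
    [0,0,0],
    [0,0,-0.057],
    [0,0,0],
    [0,0,0],
    [0,0,0],
    [0,0,0],
    [0,0,0],
  ],
  delta_pos=[
    [1.43,-4.23,0],
    [1.43,-4.23,0],
    [1.43,-4.23,0],
    [1.43,-4.23,0],
    [1.43,-4.23,0],
    [1.43,-4.23,0],
    [1.43,-4.23,0],
    [1.43,-4.23,0],
    [1.43,-4.23,0],
    [1.43,-4.23,0],
    [1.43,-4.23,0],
    [1.42,-4.22,0],
    [0,0,0],
    [0,0,5],
    [0,0,4],
    [0,0,4],
    [0,0,0],
    [0,0,0],
  ],
  gripper=[5.4,5.4,5.4,5.4,5.4,5.2,5.2,5.2,5.2,5.2,5.2,5.2,5.2,5.2,5.2,5.2,5.2,5.2],
)

```text
time_s: 35.65
tool_pos: [0.4777, -0.3113, 0.1189]
tool_rot: [180.0, -0.1, -176.5]
force: [0.6, 0.1, 1.2]
grip_width: 0.052
grasp_force: 0.0
```

Run:
```python
from h import *
go(.4781,-.3114,.033,183.4)
```

```text
pos [ 0.4777 -0.3113  0.1189] rot [ 1.7997e+02 -1.3000e-01 -1.7645e+02] d(cm) [-0.06 -0.02  8.59] ang [ 0.0004 -0.0023  0.0026] t 35.65
```

Down, grip, lift.

>>> drive_tool(
  angular=[
    [0,0,0],
    [0,0,0],
    [0,0,0],
    [0,0,0],
    [0,0,0],
    [0,0,0],
    [0,0,0],
    [0,0,0],
    [0,0,0],
    [0,0,0],
    [0,0,0],
    [0,0,0],
    [0,0,0],
    [0,0,0],
    [0,0,0],
    [0,0,0],
    [0,0,0],
    [0,0,0],
    [0,0,0],
  ],
  delta_pos=[
    [0,0,3],
    [0,0,3],
    [0,0,1.6],
    [0,0,1],
    [0,0,0],
    [0,0,0],
    [0,0,0],
    [0,0,0],
    [0,0,0],
    [0,0,0],
    [0,0,0],
    [0,0,-1.5],
    [0,0,-4],
    [0,0,-4],
    [0,0,-4],
    [0,0,-4],
    [0,0,-4],
    [0,0,0],
    [0,0,0],
  ],
  gripper=[5.2,5.2,5.2,5.2,5.2,5.2,3,3,3,3,3,3,3,3,3,3,3,3,3],
)

```text
time_s: 37.55
tool_pos: [0.4783, -0.3113, 0.249]
tool_rot: [180.0, 0.1, -176.4]
force: [0.8, 1.4, -1.5]
grip_width: 0.0378
grasp_force: 30.0
```

Run:
```python
from h import *
go(.636,.114,.25,180.2)
```

```text
pos [ 0.4783 -0.3113  0.249 ] rot [ 1.7998e+02  8.0000e-02 -1.7644e+02] d(cm) [-18.38  41.47  -0.06] ang [0.0005 0.0014 0.0587] t 37.55
```

>>> drive_tool(
  angular=[
    [0,0,0],
    [0,0,0],
    [0,0,0],
    [0,0,0],
    [0,0,0],
    [0,0,0],
    [0,0,0],
    [0,0,0],
    [0,0,0],
    [0,0,0],
    [0,0,0],
    [0,0,0.059],
    [0,0,0],
    [0,0,0],
    [0,0,0],
    [0,0,0],
    [0,0,0],
  ],
  delta_pos=[
    [-1.67,3.77,0],
    [-1.67,3.77,0],
    [-1.67,3.77,0],
    [-1.67,3.77,0],
    [-1.67,3.77,0],
    [-1.67,3.77,0],
    [-1.67,3.77,0],
    [-1.67,3.77,0],
    [-1.67,3.77,0],
    [-1.67,3.77,0],
    [-1.67,3.77,0],
    [0,0,0],
    [0,0,3.5],
    [0,0,3.5],
    [0,0,2],
    [0,0,0],
    [0,0,0],
  ],
  gripper=[3,3,3,3,3,3,3,3,3,3,3,3,3,3,3,3,3],
)

```text
time_s: 39.25
tool_pos: [0.6351, 0.1137, 0.1572]
tool_rot: [-179.9, -0.1, -179.8]
force: [0.9, 0.5, -1.1]
grip_width: 0.0379
grasp_force: 30.0
```

Run:
```python
from h import *
go(.639,.116,.1405,180.25)
```

```text
pos [0.6351 0.1137 0.1572] rot [-1.7995e+02 -1.5000e-01 -1.7983e+02] d(cm) [-0.39  0.24  1.67] ang [-0.0009 -0.0025 -0.0014] t 39.25
```

>>> drive_tool(
  angular=[
    [0,0,0],
    [0,0,0],
    [0,0,0],
    [0,0,0],
    [0,0,0],
  ],
  delta_pos=[
    [-0.4,0.2,1.2],
    [0,0,0.45],
    [0,0,0],
    [0,0,0],
    [0,0,0],
  ],
  gripper=[3,3,3,3,3],
)

```text
time_s: 39.75
tool_pos: [0.64, 0.1158, 0.1421]
tool_rot: [180.0, 0.0, -179.8]
force: [0.4, 1.1, -2.7]
grip_width: 0.038
grasp_force: 30.0
```

>>> drive_tool(
  angular=[
    [0,0,0],
    [0,0,0],
    [0,0,0],
    [0,0,0],
  ],
  delta_pos=[
    [0,0.2,0],
    [0,0.15,0],
    [0,0,0],
    [0,0,0],
  ],
  gripper=[3,3,3,3],
)

```text
time_s: 40.15
tool_pos: [0.64, 0.1189, 0.1419]
tool_rot: [-180.0, 0.0, -179.8]
force: [-1.0, -0.8, 0.3]
grip_width: 0.0376
grasp_force: 30.0
```

>>> drive_tool(
  angular=[
    [0,0,0],
    [0,0,0],
    [0,0,0],
  ],
  delta_pos=[
    [0,0.2,0],
    [0,0,0],
    [0,0,0],
  ],
  gripper=[3,3,3],
)

```text
time_s: 40.45
tool_pos: [0.64, 0.119, 0.142]
tool_rot: [-179.8, -0.0, -179.9]
force: [-0.4, -6.1, 0.3]
grip_width: 0.0379
grasp_force: 30.0
```

>>> drive_tool(
  angular=[
    [0,0,0],
    [0,0,0],
    [0,0,0],
    [0,0,0],
  ],
  delta_pos=[
    [-0.35,0,0],
    [-0.3,0,0],
    [-0.1,0,0],
    [0,0,0],
  ],
  gripper=[3,3,3,3],
)

```text
time_s: 40.85
tool_pos: [0.6456, 0.119, 0.1414]
tool_rot: [-179.8, -0.3, -179.9]
force: [-5.4, -4.9, 2.9]
grip_width: 0.0376
grasp_force: 30.0
```

>>> drive_tool(
  angular=[
    [0,0,0],
    [0,0,0],
    [0,0,0],
  ],
  delta_pos=[
    [0,0,0.12],
    [0,0,0],
    [0,0,0],
  ],
  gripper=[3,3,3],
)

```text
time_s: 41.15
tool_pos: [0.6456, 0.1189, 0.1413]
tool_rot: [-179.9, -0.3, -179.9]
force: [-8.3, -5.8, 6.8]
grip_width: 0.0375
grasp_force: 30.0
```

>>> drive_tool(
  angular=[
    [0,0,0],
    [0,0,0],
    [0,0,0],
  ],
  delta_pos=[
    [0,0,0.1],
    [0,0,0],
    [0,0,0],
  ],
  gripper=[3,3,3],
)

```text
time_s: 41.45
tool_pos: [0.6456, 0.1189, 0.1413]
tool_rot: [-179.9, -0.3, -179.9]
force: [-8.8, -5.9, 10.8]
grip_width: 0.0378
grasp_force: 30.0
```

>>> drive_tool(
  angular=[
    [0,0,0],
    [0,0,0],
    [0,0,0],
    [0,0,0],
    [0,0,0],
    [0,0,0],
    [0,0,0],
    [0,0,0],
    [0,0,0],
    [0,0,0],
    [0,0,0],
    [0,0,0],
    [0,0,0],
  ],
  delta_pos=[
    [0,0,-0.18],
    [0,0,0],
    [0,0,0],
    [0,0,0],
    [0,0,0],
    [0,0,0],
    [0,0,-1],
    [0,0,-2],
    [0,0,-3],
    [0,0,-3],
    [0,0,-2],
    [0,0,0],
    [0,0,0],
  ],
  gripper=[3,3,5.4,5.4,5.4,5.4,5.4,5.4,5.4,5.4,5.4,5.4,5.4],
)

```text
time_s: 42.75
tool_pos: [0.6476, 0.1215, 0.2518]
tool_rot: [180.0, 0.1, -179.8]
force: [0.1, -0.2, -0.6]
grip_width: 0.0543
grasp_force: 0.0
```

Run:
```python
from h import *
p=shot('top','top3.png')
for b in blobs(p,'g',.152):
    if 220<b[3][0]<320 and b[3][1]<290 and b[3][1]>150: print(b)
for b in blobs(p,'g',.045):
    if 330<b[3][0]<440 and b[3][1]<290 and b[3][1]>150: print(b)
print(blobs(shot('scene','scene3.png'),'g',.045))
go(.590,-.2577,.25,180.3)
```

```text
(array([0.6348, 0.1116]), array([22., 38.]), -0.2, array([270., 189.]))
(array([ 0.5738, -0.2577]), array([37., 58.]), -1.2, array([383., 212.]))
[(array([ 0.5775, -0.2597]), array([61., 41.]), 2.8, array([274., 273.])), (array([0.5882, 0.2597]), array([53., 67.]), -1.4, array([369., 169.])), (array([0.5884, 0.3483]), array([55., 72.]), -1.7, array([381., 156.]))]
pos [0.6468 0.1215 0.2501] rot [-1.7999e+02 -1.1000e-01 -1.7981e+02] d(cm) [ 5.81e+00 -3.79e+01  3.00e-02] ang [-0.0002 -0.0019 -0.0019] t 42.85
```

>>> drive_tool(
  angular=[
    [0,0,0],
    [0,0,0],
    [0,0,0],
    [0,0,0],
    [0,0,0],
    [0,0,0],
    [0,0,0],
    [0,0,0],
    [0,0,0],
    [0,0,0],
    [0,0,0],
    [0,0,0],
    [0,0,0],
    [0,0,0],
    [0,0,0],
    [0,0,0],
  ],
  delta_pos=[
    [0.58,-3.79,0],
    [0.58,-3.79,0],
    [0.58,-3.79,0],
    [0.58,-3.79,0],
    [0.58,-3.79,0],
    [0.58,-3.79,0],
    [0.58,-3.79,0],
    [0.58,-3.79,0],
    [0.58,-3.79,0],
    [0.58,-3.79,0],
    [0,0,0],
    [0,0,5],
    [0,0,5],
    [0,0,3],
    [0,0,0],
    [0,0,0],
  ],
  gripper=[5.4,5.4,5.4,5.4,5.2,5.2,5,5,5,5,5,5,5,5,5,5],
)

```text
time_s: 44.45
tool_pos: [0.5906, -0.2573, 0.1212]
tool_rot: [180.0, -0.1, -179.8]
force: [0.5, -0.5, 0.7]
grip_width: 0.0498
grasp_force: 0.0
```

Run:
```python
from h import *
go(.590,-.2577,.033,180.3)
```

```text
pos [ 0.5906 -0.2573  0.1212] rot [ 1.7999e+02 -7.0000e-02 -1.7979e+02] d(cm) [ 0.05 -0.04  8.82] ang [ 0.0001 -0.0013 -0.0016] t 44.45
```

>>> drive_tool(
  angular=[
    [0,0,0],
    [0,0,0],
    [0,0,0],
    [0,0,0],
    [0,0,0],
    [0,0,0],
    [0,0,0],
    [0,0,0],
    [0,0,0],
    [0,0,0],
    [0,0,0],
    [0,0,0],
    [0,0,0],
    [0,0,0],
    [0,0,0],
    [0,0,0],
    [0,0,0],
    [0,0,0],
    [0,0,0],
  ],
  delta_pos=[
    [0,0,3],
    [0,0,3],
    [0,0,1.8],
    [0,0,1],
    [0,0,0],
    [0,0,0],
    [0,0,0],
    [0,0,0],
    [0,0,0],
    [0,0,0],
    [0,0,0],
    [0,0,-1],
    [0,0,-2.5],
    [0,0,-4],
    [0,0,-4],
    [0,0,-4],
    [0,0,-4],
    [0,0,-2],
    [0,0,0],
  ],
  gripper=[5,5,5,5,5,5,3,3,3,3,3,3,3,3,3,3,3,3,3],
)

```text
time_s: 46.35
tool_pos: [0.5918, -0.2586, 0.2519]
tool_rot: [-179.9, 0.3, -179.8]
force: [-0.3, 0.6, -2.0]
grip_width: 0.0378
grasp_force: 29.9
```

Run:
```python
from h import *
go(.655,.039,.25,180.2)
```

```text
pos [ 0.5918 -0.2586  0.2519] rot [-179.92    0.31 -179.82] d(cm) [-6.41 29.74  0.19] ang [-0.0014  0.0055 -0.0004] t 46.35
```

>>> drive_tool(
  angular=[
    [0,0,0],
    [0,0,0],
    [0,0,0],
    [0,0,0],
    [0,0,0],
    [0,0,0],
    [0,0,0],
    [0,0,0],
    [0,0,0],
    [0,0,0],
    [0,0,0],
    [0,0,0],
    [0,0,0],
    [0,0,0],
    [0,0,0],
  ],
  delta_pos=[
    [-0.8,3.72,0],
    [-0.8,3.72,0],
    [-0.8,3.72,0],
    [-0.8,3.72,0],
    [-0.8,3.72,0],
    [-0.8,3.72,0],
    [-0.8,3.72,0],
    [-0.8,3.72,0],
    [0,0,0],
    [0,0,0],
    [0,0,3.5],
    [0,0,3.5],
    [0,0,2],
    [0,0,0],
    [0,0,0],
  ],
  gripper=[3,3,3,3,3,3,3,3,3,3,3,3,3,3,3],
)

```text
time_s: 47.85
tool_pos: [0.6533, 0.0385, 0.1582]
tool_rot: [-180.0, -0.1, -179.9]
force: [0.7, -0.4, -1.2]
grip_width: 0.0376
grasp_force: 29.9
```

Run:
```python
from h import *
go(.655,.040,.1425,180.2)
```

```text
pos [0.6533 0.0385 0.1582] rot [-1.7995e+02 -5.0000e-02 -1.7993e+02] d(cm) [-0.17  0.15  1.57] ang [-0.0008 -0.0009 -0.0023] t 47.85
```

>>> drive_tool(
  angular=[
    [0,0,-0.002],
    [0,0,0],
    [0,0,0],
    [0,0,0],
    [0,0,0],
  ],
  delta_pos=[
    [-0.17,0.15,1.2],
    [0,0,0.35],
    [0,0,0],
    [0,0,0],
    [0,0,0],
  ],
  gripper=[3,3,3,3,3],
)

```text
time_s: 48.35
tool_pos: [0.6557, 0.0415, 0.1434]
tool_rot: [180.0, 0.0, -179.7]
force: [0.9, 0.3, -1.6]
grip_width: 0.0378
grasp_force: 29.9
```

>>> drive_tool(
  angular=[
    [0,0,0],
    [0,0,0],
    [0,0,0],
    [0,0,0],
  ],
  delta_pos=[
    [0,0.25,0],
    [0,0.2,0],
    [0,0,0],
    [0,0,0],
  ],
  gripper=[3,3,3,3],
)

```text
time_s: 48.75
tool_pos: [0.6556, 0.043, 0.1434]
tool_rot: [-179.8, 0.0, -179.8]
force: [-1.5, -5.0, -0.2]
grip_width: 0.0381
grasp_force: 29.9
```

Side contact at y=0.043 as expected. Now push to the back.

>>> drive_tool(
  angular=[
    [0,0,0],
    [0,0,0],
    [0,0,0],
    [0,0,0],
  ],
  delta_pos=[
    [-0.3,0,0],
    [-0.2,0,0],
    [0,0,0],
    [0,0,0],
  ],
  gripper=[3,3,3,3],
)

```text
time_s: 49.15
tool_pos: [0.6593, 0.0429, 0.1426]
tool_rot: [-179.8, -0.2, -179.8]
force: [-2.5, -4.7, -0.5]
grip_width: 0.038
grasp_force: 29.9
```

>>> drive_tool(
  angular=[
    [0,0,0],
    [0,0,0],
    [0,0,0],
    [0,0,0],
  ],
  delta_pos=[
    [-0.15,0,0],
    [-0.15,0,0],
    [0,0,0],
    [0,0,0],
  ],
  gripper=[3,3,3,3],
)

```text
time_s: 49.55
tool_pos: [0.6619, 0.0429, 0.1423]
tool_rot: [-179.8, -0.2, -179.8]
force: [-2.9, -4.3, -0.4]
grip_width: 0.0377
grasp_force: 29.9
```

>>> drive_tool(
  angular=[
    [0,0,0],
    [0,0,0],
    [0,0,0],
    [0,0,0],
  ],
  delta_pos=[
    [-0.15,0,0],
    [-0.05,0,0],
    [0,0,0],
    [0,0,0],
  ],
  gripper=[3,3,3,3],
)

```text
time_s: 49.95
tool_pos: [0.6638, 0.043, 0.1423]
tool_rot: [-179.8, -0.2, -179.8]
force: [-3.9, -5.6, -0.6]
grip_width: 0.0377
grasp_force: 29.9
```

>>> drive_tool(
  angular=[
    [0,0,0],
    [0,0,0],
    [0,0,0],
  ],
  delta_pos=[
    [0,0,0.15],
    [0,0,0],
    [0,0,0],
  ],
  gripper=[3,3,3],
)

```text
time_s: 50.25
tool_pos: [0.6644, 0.043, 0.1416]
tool_rot: [-179.8, -0.1, -179.8]
force: [-3.6, -5.0, 0.5]
grip_width: 0.0379
grasp_force: 29.9
```

>>> drive_tool(
  angular=[
    [0,0,0],
    [0,0,0],
    [0,0,0],
    [0,0,0],
  ],
  delta_pos=[
    [-0.15,0,0],
    [0,0,0],
    [0,0,0],
    [0,0,0],
  ],
  gripper=[3,3,3,3],
)

```text
time_s: 50.65
tool_pos: [0.6648, 0.0429, 0.1416]
tool_rot: [-179.8, -0.3, -179.8]
force: [-6.3, -5.7, 2.8]
grip_width: 0.0377
grasp_force: 29.9
```

>>> drive_tool(
  angular=[
    [0,0,0],
    [0,0,0],
    [0,0,0],
  ],
  delta_pos=[
    [-0.15,0,0],
    [0,0,0],
    [0,0,0],
  ],
  gripper=[3,3,3],
)

```text
time_s: 50.95
tool_pos: [0.6649, 0.043, 0.1416]
tool_rot: [-179.8, -0.5, -179.8]
force: [-9.7, -5.4, 6.4]
grip_width: 0.0377
grasp_force: 29.9
```

>>> drive_tool(
  angular=[
    [0,0,0],
    [0,0,0],
    [0,0,0],
  ],
  delta_pos=[
    [0.15,0,0.1],
    [0,0,0],
    [0,0,0],
  ],
  gripper=[3,3,3],
)

```text
time_s: 51.25
tool_pos: [0.6648, 0.0429, 0.1416]
tool_rot: [-179.8, -0.3, -179.8]
force: [-8.0, -5.2, 6.7]
grip_width: 0.0377
grasp_force: 29.9
```

>>> drive_tool(
  angular=[
    [0,0,0],
    [0,0,0],
    [0,0,0],
  ],
  delta_pos=[
    [0,0,0.1],
    [0,0,0],
    [0,0,0],
  ],
  gripper=[3,3,3],
)

```text
time_s: 51.55
tool_pos: [0.6648, 0.0429, 0.1415]
tool_rot: [-179.9, -0.3, -179.8]
force: [-9.5, -4.4, 11.9]
grip_width: 0.0379
grasp_force: 29.9
```

>>> drive_tool(
  angular=[
    [0,0,0],
    [0,0,0],
    [0,0,0],
    [0,0,0],
    [0,0,0],
    [0,0,0],
    [0,0,0],
    [0,0,0],
    [0,0,0],
    [0,0,0],
    [0,0,0],
    [0,0,0],
    [0,0,0],
    [0,0,0],
    [0,0,0],
    [0,0,0],
    [0,0,0],
    [0,0,0],
  ],
  delta_pos=[
    [0,0,-0.2],
    [0,0,0],
    [0,0,0],
    [0,0,0],
    [0,0,0],
    [0,0,0],
    [0,0,-1],
    [0,0,-2],
    [0,0,-3],
    [0,0,-3],
    [0,0,-2],
    [4,-4,0],
    [4,-4,0],
    [4,-4,0],
    [3,-4,0],
    [3,-4,0],
    [2,-4,0],
    [0,0,0],
  ],
  gripper=[3,3,5.4,5.4,5.4,5.4,5.4,5.4,5.4,5.4,5.4,5.4,5.4,5.4,5.4,5.4,5.4,5.4],
)

```text
time_s: 53.35
tool_pos: [0.4787, -0.1883, 0.253]
tool_rot: [-180.0, 0.1, 179.7]
force: [0.3, 0.2, -0.1]
grip_width: 0.054
grasp_force: 0.0
```

Run:
```python
from h import *
p=shot('top','top4.png'); s=shot('scene','scene4.png')
for q in(p,s):
  for b in blobs(q,'g',.152):
    if b[0][1]>-.1 and b[0][1]<.25: print(b)
a=cv2.resize(p['pixels'][160:260,220:320],None,fx=4,fy=4,interpolation=cv2.INTER_CUBIC)
b=cv2.resize(s['pixels'][120:245,290:415],None,fx=3.2,fy=3.2,interpolation=cv2.INTER_CUBIC)
c=cv2.resize(p['pixels'][195:285,150:230],None,fx=2,fy=2)
im=np.zeros((600,800,3),np.uint8); im[:400,:400]=a; im[:400,400:]=b; im[410:410+c.shape[0],:c.shape[1]]=c
cv2.imwrite('pics/mix2.png',im[:,:,::-1])
```

```text
(array([0.6443, 0.1178]), array([34., 57.]), -0.2, array([268., 186.]))
(array([0.646 , 0.1943]), array([38., 57.]), -1.2, array([243., 186.]))
(array([0.6461, 0.0433]), array([34., 57.]), -0.8, array([292., 185.]))
(array([0.6515, 0.0409]), array([59., 48.]), 0.2, array([358., 183.]))
(array([0.6481, 0.1165]), array([49., 60.]), -1.4, array([370., 168.]))
(array([0.6494, 0.191 ]), array([47., 62.]), -1.7, array([381., 156.]))
```

View pics/mix2.png

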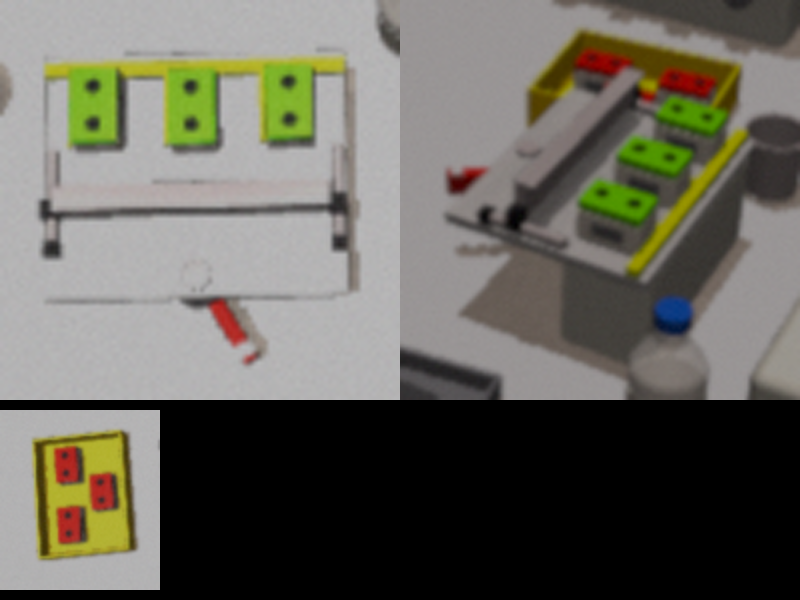

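All three fresh cartridges sit against their fences, and three red-tops are in the basin. Now the knob back.

>>> drive_tool(
  angular=[
    [0,0,0],
    [0,0,0],
    [0,0,0],
    [0,0,0],
    [0,0,0],
    [0,0,0],
    [0,0,0],
    [0,0,-0.111],
    [0,0,-0.111],
    [0,0,-0.111],
    [0,0,-0.111],
    [0,0,-0.111],
    [0,0,0],
    [0,0,0],
    [0,0,0],
    [0,0,0],
  ],
  delta_pos=[
    [0.26,3.89,0],
    [0.26,3.89,0],
    [0.26,3.89,0],
    [0.26,3.89,0],
    [0.26,3.89,0],
    [0.26,3.89,0],
    [0.26,3.89,0],
    [0,0,0],
    [0,0,0],
    [0,0,0],
    [0,0,0],
    [0,0,0],
    [0,0,3.5],
    [0,0,3.5],
    [0,0,0],
    [0,0,0],
  ],
  gripper=[5,4,3.8,3.8,3.8,3.8,3.8,3.8,3.8,3.8,3.8,3.8,3.8,3.8,3.8,3.8],
)

```text
time_s: 55.05
tool_pos: [0.4624, 0.0924, 0.1819]
tool_rot: [-180.0, -0.0, -147.8]
force: [0.1, -0.5, 0.2]
grip_width: 0.0382
grasp_force: 0.0
```

Run:
```python
from h import *
go(.4600,.0838,.084,211.5)
```

```text
pos [0.4624 0.0924 0.1819] rot [-1.7999e+02 -4.0000e-02 -1.4780e+02] d(cm) [ 0.65 -0.6   9.79] ang [-0.0002 -0.0007  0.0122] t 55.05
```

>>> drive_tool(
  angular=[
    [0,0,0.012],
    [0,0,0],
    [0,0,0],
    [0,0,0],
    [0,0,0],
    [0,0,0],
    [0,0,0],
    [0,0,0],
    [0,0,0],
    [0,0,0],
    [0,0,0],
    [0,0,0],
  ],
  delta_pos=[
    [0.65,-0.6,0],
    [0,0,2.5],
    [0,0,2.5],
    [0,0,2.0],
    [0,0,1.6],
    [0,0,1.2],
    [0,0,0],
    [0,0,0],
    [0,0,0],
    [0,0,0],
    [0,0,0],
    [0,0,0],
  ],
  gripper=[3.8,3.8,3.8,3.8,3.8,3.8,3.8,0.5,0.5,0.5,0.5,0.5],
)

```text
time_s: 56.25
tool_pos: [0.4601, 0.0836, 0.0839]
tool_rot: [179.9, 0.1, -148.6]
force: [-1.3, 1.5, 3.3]
grip_width: 0.0139
grasp_force: 30.0
```

>>> drive_tool(
  angular=[
    [0,0,0.05],
    [0,0,0.1],
    [0,0,0.1],
    [0,0,0.1],
    [0,0,0.1],
    [0,0,0.1],
    [0,0,0.1],
    [0,0,0.1],
    [0,0,0.1],
    [0,0,0.1],
    [0,0,0.1],
    [0,0,0.08],
    [0,0,0.02],
    [0,0,0],
  ],
  delta_pos=[
    [0,0.32,0],
    [-0.03,0.64,0],
    [-0.03,0.64,0],
    [-0.03,0.64,0],
    [-0.03,0.64,0],
    [-0.03,0.64,0],
    [-0.03,0.64,0],
    [-0.03,0.64,0],
    [-0.03,0.64,0],
    [-0.03,0.64,0],
    [-0.03,0.64,0],
    [-0.02,0.53,0],
    [0,0.15,0],
    [0,0,0],
  ],
  gripper=[0.5,0.5,0.5,0.5,0.5,0.5,0.5,0.5,0.5,0.5,0.5,0.5,0.5,0.5],
)

```text
time_s: 57.65
tool_pos: [0.4601, 0.153, 0.0837]
tool_rot: [-179.8, -0.2, 145.7]
force: [-7.6, -0.2, 8.6]
grip_width: 0.0142
grasp_force: 30.8
```

>>> drive_tool(
  angular=[
    [0,0,0.02],
    [0,0,0.02],
    [0,0,0],
  ],
  delta_pos=[
    [0,0.15,0],
    [0,0.15,0],
    [0,0,0],
  ],
  gripper=[0.5,0.5,0.5],
)

```text
time_s: 57.95
tool_pos: [0.4604, 0.153, 0.0835]
tool_rot: [-179.5, -0.2, 143.3]
force: [-11.5, -5.4, 15.1]
grip_width: 0.0146
grasp_force: 31.5
```

>>> drive_tool(
  angular=[
    [0,0,-0.04],
    [0,0,0],
    [0,0,0],
    [0,0,0],
    [0,0,0],
    [0,0,0],
    [0,0,0],
    [0,0,0],
    [0,0,0],
    [0,0,0],
    [0,0,0],
    [0,0,0],
    [0,0,0],
    [0,0,0],
    [0,0,0],
    [0,0,0],
  ],
  delta_pos=[
    [0,-0.2,0],
    [0,0,0],
    [0,0,0],
    [0,0,0],
    [0,0,0],
    [0,0,-1.5],
    [0,0,-3],
    [0,0,-4],
    [0,0,-4],
    [0,0,-3],
    [-3,-4,0],
    [-3,-4,0],
    [-3,-4,0],
    [-3,-4,0],
    [-3,-4,0],
    [0,0,0],
  ],
  gripper=[0.5,0.5,3.5,3.5,3.5,3.5,3.5,3.5,3.5,3.5,3.5,3.5,3.5,3.5,3.5,3.5],
)

```text
time_s: 59.55
tool_pos: [0.4723, -0.1046, 0.239]
tool_rot: [-179.9, 0.2, 144.8]
force: [-0.5, 0.6, 0.4]
grip_width: 0.0349
grasp_force: 0.0
```

Run:
```python
from h import *
p=shot('top','top5.png'); s=shot('scene','scene5.png')
for b in blobs(p,'g',.152):
    if b[0][1]>-.1 and b[0][1]<.25: print(b)
f=lambda c:(np.array(c,float)+.5)/4-.5+[220,160]
a=cv2.resize(p['pixels'][160:260,220:320],None,fx=4,fy=4,interpolation=cv2.INTER_CUBIC)
b=cv2.resize(s['pixels'][120:245,290:415],None,fx=3.2,fy=3.2,interpolation=cv2.INTER_CUBIC)
im=np.zeros((600,800,3),np.uint8); im[:400,:400]=a; im[:400,400:]=b
c=p['pixels'][100:290,150:450]; im[402:592,:300]=c
d=s['pixels'][130:328,150:430]; im[402:600,300:580]=d
cv2.imwrite('pics/mix3.png',im[:,:,::-1])
```

```text
(array([0.6507, 0.1178]), array([34., 45.]), -0.2, array([267., 184.]))
(array([0.6508, 0.1939]), array([37., 48.]), -1.2, array([243., 185.]))
(array([0.651 , 0.0431]), array([34., 48.]), -0.5, array([292., 184.]))
```

View pics/mix3.png

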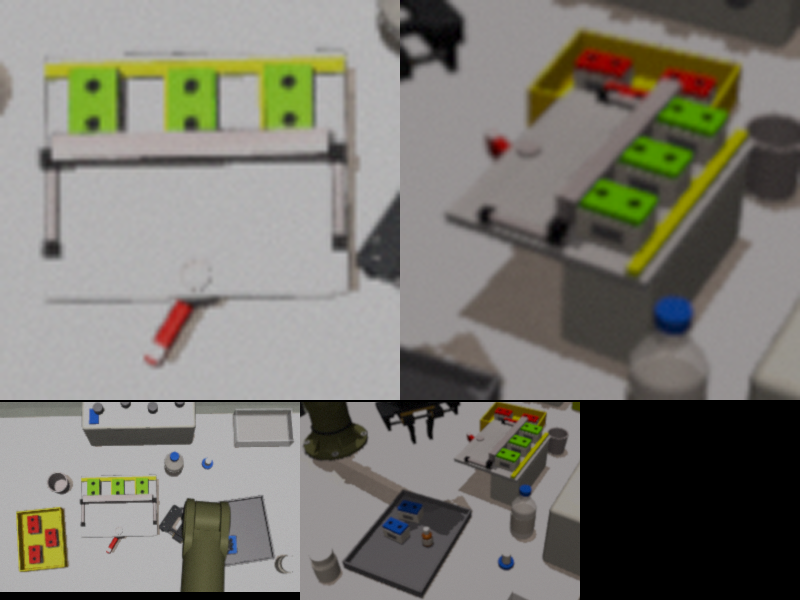

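The clamp is shut over the three cartridges. The blue parts and the vial are still in the crate, the other things are undisturbed, and the arm is clear.

```bash
python3 -c "
from cell import env
print(env.sign_off())"
```

```text
the job is handed in; nothing more can be done
None
```

The job is handed in: the three spent cartridges are in the basin, the three fresh ones stand flush in their bays, and the clamp is shut over them; sign-off gave no verdict, so this rests on the final pictures and contact forces.

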